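# Clear the carving board and bring the tool caddies

### The arm

A 6-joint arm with a two-finger parallel gripper is mounted at the origin on the work surface. World frame = base frame: x ahead of the robot, y to its left, z up, the work surface at z = 0. Lengths are in m, angles in rad, forces in N, time in s.
With the tool pointing down it reaches from about 0.25 to 0.725 m from the base axis. Payload 4 kg.
Tool frame: the origin (TCP) lies on the centre line of the jaws, within the pads' length; the fingertips stand 17 mm ahead of it and the grasp point (between the pads) lies 2 mm behind it; z points along the fingers, x is the direction in which the jaws open and shut, and the axes are right-handed (so a half turn about z gives the same grasp; the last joint's range is limited). The gripper opens to 85 mm and grips with 20 to 120 N. Pads are 22 mm wide; open, the fingers measure 114 mm over their backs; the gripper's body (76 mm by 85 mm) begins 54 mm behind the grasp point. The pads swing forward as they close: fully open they stand 13 mm farther back than shut.
Start: joints at [0, 0.241, 0.005, 1.335, 0, 1.571], TCP at [0.5, -0, 0.248] pointing down, gripper open.
Joint ranges: [-2.72, 2.72], [-1.05, 1.87], [-1.09, 1.28], [-1.99, 2.15], [-1.42, 1.44], [-3.14, 3.14]. Speed limits (rad/s): [2.79, 2.79, 3.14, 3.14, 3.14, 3.14].

### API

Orientations are given as a unit quaternion [x, y, z, w].
In Python, from workcell import bot gives the robot as it stands.
- The arm moves only by the tool jog_arm, never from a script. Its arguments are lists of equal length, an entry for each row: "jaw": the closure, from 0 (fully open) to 1 (shut); "linear": the shift along the tool's x, y, z in m, a list of three; "delta_rot": the turn, a rotation vector about the tool's x, y, z in degrees, a list of three. A call has exactly 8 rows; each row is the pose to reach, as a shift and turn from the pose commanded when the call began, along the tool's axes at that moment; what a row does not reach only later rows make up. A row lasts 1/12 s, in which the tool goes at most 41.7 mm and 7.16 degrees, less where a joint would pass 70% of its speed; a pose out of reach is approached as far as the arm can. A call with a gripper value outside its range is refused whole. The fingers move at their own pace and stop on an object; the grip force is fixed at half the most. Time passes only in rows, so rows that repeat a pose let the fingers close, or fill a call up. It gives the time, the measured TCP pose, the force and the opening at its end, in the units of the state.
- bot.get_obs(): the state, without advancing time (a new reading comes with each control period).
- bot.camera(name): name is "scene" or "side" or "wrist"; returns (picture, depth): 420x560x3 uint8, red, green, blue; 420x560 float32, m along the optical axis (not along the pixel's ray), 0 where there is no reading.
- bot.calibration(name): a dict with "fovy" (degrees; the focal length in pixels is half the picture's height over the tangent of half this angle, whatever the lens; pixels are square), "cx", "cy" (the principal point, pixels), "origin" and "orientation" of the camera in the world. Camera axes: x right, y down, z forward; pixel columns grow to the right and rows downward; lengths in m; the calibration is good to about 2 mm. A picture is of the moment at which its call begins: read the wrist's pose just before it. calibration takes no time and is no camera call; for the wrist camera it gives the pose at the moment of the call.
- bot.job_done(): hands the job in, once; it reports no verdict.
The state is a dict: "clock": time; "joint_pos": joint angles; "joint_vel": joint speeds; "tau": joint torques, N m; "eef_pos": TCP position; "tool_rot": TCP orientation; "ft_force": force on the tool from outside, world axes, zero at the start; "ft_torque": the same for the moment, N m; "grip_width": finger opening in m.
Only numpy, scipy, OpenCV 4.12 (cv2) and the standard library are available. Lean on these libraries where they do the work, as an engineer would, in place of code of your own. Each camera call takes 0.05 s, during which the arm holds its last target.

### The job

Get the round work board ready for the carver: first put every plaster offcut that lies on it into the grey waste pan, and stand the two jars that block the hanging tool caddies upright on the cork mat. Only when all of that is cleared, lift both caddies up and off their hooks and stand them upright, side by side, on the round board, set down rather than dropped and well within its edge. Leave everything else on the bench where it is.

Things in the scene. Friction and masses are not known exactly. Their poses are not given: they have to be found in the camera images.
- offcut_1_mid (a point): Centre of a plaster offcut: a straight piece of off-white moulding with a rounded top, 75 mm long (its x), 38 mm wide (its y), 36 mm high (its z); this point is half-way up, 18 mm over its underside. About 0.12 kg. Two to four of the four are present. It lies flat on the round board at the start.
- offcut_2_mid (a point): Centre of a plaster offcut: a straight piece of off-white moulding with a rounded top, 75 mm long (its x), 38 mm wide (its y), 36 mm high (its z); this point is half-way up, 18 mm over its underside. About 0.12 kg. Two to four of the four are present. It lies flat on the round board at the start.
- offcut_3_mid (a point): Centre of a plaster offcut: a straight piece of off-white moulding with a rounded top, 75 mm long (its x), 38 mm wide (its y), 36 mm high (its z); this point is half-way up, 18 mm over its underside. About 0.12 kg. Two to four of the four are present. It lies flat on the round board at the start.
- offcut_4_mid (a point): Centre of a plaster offcut: a straight piece of off-white moulding with a rounded top, 75 mm long (its x), 38 mm wide (its y), 36 mm high (its z); this point is half-way up, 18 mm over its underside. About 0.12 kg. Two to four of the four are present. It lies flat on the round board at the start.
- caddy_a_mid (a point): Middle of the blue tool caddy, about 0.3 kg, 170 mm high; this point is 85 mm over its underside. A flat-bottomed tray 80 mm (its x) by 104 mm (its y), 32 mm high, with an upright handle board, 14 mm thick (its x) and 104 mm wide (its y), across the middle. Tool handles in the tray reach 90 mm over the underside. At the start it hangs on a hook, its underside 60 mm over the bench.
- caddy_a_bar (a point): Middle of the solid top bar of the blue caddy's handle board, 145 mm over the underside: the bar is 50 mm high (120 to 170 mm), 104 mm wide, to be pinched across its 14 mm (the caddy's x). Below it is the window, 52 mm wide and 52 mm high (68 to 120 mm), through which the hook passes.
- jar_a_mid (a point): Centre, half-way up, of a closed green jar with a white cap, 58 mm diameter, 130 mm high, about 0.3 kg. It starts in front of the caddy on stand a, about 94 mm from it centre to centre, so that the caddy cannot come off the hook.
- stand_a_hook (a point): Point on top of the flat hook bar of fixed stand a, where the window of the blue caddy rests at the start, 180 mm over the bench. The bar (14 mm wide, 8 mm thick) points along this frame's -x, roughly to the robot. The stand's post is 76 to 94 mm behind (+x), 185 mm high; its foot plate is 12 mm thick.
- stand_a_tip (a point): Top of the upturned end of the hook of stand a, 33 to 39 mm in front of the hook point and 18 mm over the bar's top. The caddy comes off by rising 20 to 40 mm (28 mm is best) and then moving 60 mm or more along the stand's -x.
- caddy_b_mid (a point): Middle of the pale wood tool caddy, about 0.3 kg, 170 mm high; this point is 85 mm over its underside. A flat-bottomed tray 80 mm (its x) by 104 mm (its y), 32 mm high, with an upright handle board, 14 mm thick (its x) and 104 mm wide (its y), across the middle. Tool handles in the tray reach 90 mm over the underside. At the start it hangs on a hook, its underside 60 mm over the bench.
- caddy_b_bar (a point): Middle of the solid top bar of the pale wood caddy's handle board, 145 mm over the underside: the bar is 50 mm high (120 to 170 mm), 104 mm wide, to be pinched across its 14 mm (the caddy's x). Below it is the window, 52 mm wide and 52 mm high (68 to 120 mm), through which the hook passes.
- jar_b_mid (a point): Centre, half-way up, of a closed reddish-brown jar with a white cap, 58 mm diameter, 130 mm high, about 0.3 kg. It starts in front of the caddy on stand b, about 94 mm from it centre to centre, so that the caddy cannot come off the hook.
- stand_b_hook (a point): Point on top of the flat hook bar of fixed stand b, where the window of the pale wood caddy rests at the start, 180 mm over the bench. The bar (14 mm wide, 8 mm thick) points along this frame's -x, roughly to the robot. The stand's post is 76 to 94 mm behind (+x), 185 mm high; its foot plate is 12 mm thick.
- stand_b_tip (a point): Top of the upturned end of the hook of stand b, 33 to 39 mm in front of the hook point and 18 mm over the bar's top. The caddy comes off by rising 20 to 40 mm (28 mm is best) and then moving 60 mm or more along the stand's -x.
- board_top (a point): Centre of the top face of the round work board (bare wood with a dark spot in the middle), fixed, 250 mm diameter, 18 mm high. It stands left or right of the middle.
- pan: Grey open waste pan, fixed, 220 mm (its x) by 200 mm (its y), 55 mm high, walls and floor 5 mm; origin at the centre of its underside. It stands on the side opposite the board.
- mat: Flat cork mat, fixed, 130 mm (its x) by 210 mm (its y), 4 mm thick; origin at the centre of its underside.
- brush: Flat brush, 200 mm long (its x), 42 mm wide, lying between the stands; origin at its underside. To be left alone.
- spatula: Spatula 200 mm long, lying beside a stand; origin at its underside. To be left alone.
- bowl: Black mixing bowl, 110 mm diameter, 60 mm high; origin at its underside. To be left alone.
- mug: White mug, 80 mm diameter, 90 mm high; origin at its underside. To be left alone.
There are look-alikes about, which are no part of the job. Leave any purple or turquoise look-alike of the part that bears offcut_2_mid alone.

How it is judged:
By the outcome, as a careful person would: the job done as asked, in the order asked, and still so for the second after the job is handed in, with the robot touching nothing.
Of offcut_1, offcut_2, offcut_3, offcut_4 only 2 to 4 are there at a start; the rules pass over those that are not, and their reading is None.
At some moment in a run one of offcut_1, offcut_2, offcut_3, offcut_4 may be knocked a few centimetres aside while the robot is not near it.
It also fails if it takes over 210 s, if anything falls off the work surface, if the arm or the gripper's body presses on something with over 40 N, if the wrist force passes 120 N, or if a joint passes its speed limit or range.

## Working session

There is one attempt and no reset: what is moved stays moved. The work goes in short steps, Python scripts to look and compute and a tool call to move; the robot and the scene stay as the last step left them, time stands still between calls to the robot, and variables do not carry over. Pictures are saved under pics/ and viewed, and the job is handed in when it is done.

Besides the shell and the picture viewer there is one more tool, called after ">>>" as a command line: name --argument value ..., lists and objects as JSON in quotes. jog_arm: Moves the arm, as the interface text tells. Its arguments: {"type":"object","properties":{"jaw":{"type":"array","items":{"type":"number"}},"linear":{"type":"array","items":{"type":"array","items":{"type":"number"}}},"delta_rot":{"type":"array","items":{"type":"array","items":{"type":"number"}}}},"required":["jaw","linear","delta_rot"]}

```bash
ls; mkdir -p pics
python3 - <<'E'
from workcell import bot
import cv2
for n in ["scene","side","wrist"]:
    c=bot.calibration(n); print(n,c)
    p,d=bot.camera(n); cv2.imwrite(f"pics/{n}0.png",p[:,:,::-1]); 
    import numpy as np; np.savez(f"{n}0.npz",p=p,d=d)
print(bot.get_obs())
E
```

```text
pics
scene {'fovy': 45.97807589269394, 'cx': 281.5111378607125, 'cy': 210.83925786706493, 'origin': array([ 1.18333594, -0.40404087,  1.19663692]), 'orientation': array([ 0.84810865,  0.41877578, -0.15092301, -0.28733396])}
side {'fovy': 49.926698431506814, 'cx': 272.0274388469196, 'cy': 207.08520868195782, 'origin': array([-0.1588301 , -0.60547364,  0.76422787]), 'orientation': array([ 0.80986645, -0.34357281,  0.17868246, -0.44062073])}
wrist {'fovy': 71.20833319444782, 'cx': 280.7837498287538, 'cy': 213.70242958188663, 'origin': array([0.50038163, 0.07720063, 0.37251141]), 'orientation': array([ 9.88013903e-01,  7.40760166e-04, -1.34794227e-03,  1.54357253e-01])}
{'clock': 0.15, 'joint_pos': array([1.86127236e-05, 2.41244490e-01, 4.03698884e-03, 1.33520522e+00,
       1.04064744e-05, 1.57080044e+00]), 'joint_vel': array([-6.68621908e-05, -1.59704723e-03,  2.55632377e-03, -1.81758163e-03,
       -6.38874137e-04, -1.69657432e-04]), 'tau': array([-1.62746033e-03, -3.72633219e+01,  2.52638429e+01,  1.23480460e-02,
       -1.30651040e-05,  1.49362950e-05]), 'eef_pos': array([4.99547686e-01, 1.22793979e-05, 2.47616426e-01]), 'tool_rot': array([ 9.99999673e-01,  7.24440684e-06, -8.08195225e-04, -5.19405110e-06]), 'ft_force': array([-0.31723422,  0.16184297,  0.18223838]), 'ft_torque': array([-0.00895402, -0.04989202, -0.03622443]), 'grip_width': 0.0852178830603431}
```

View pics/scene0.png

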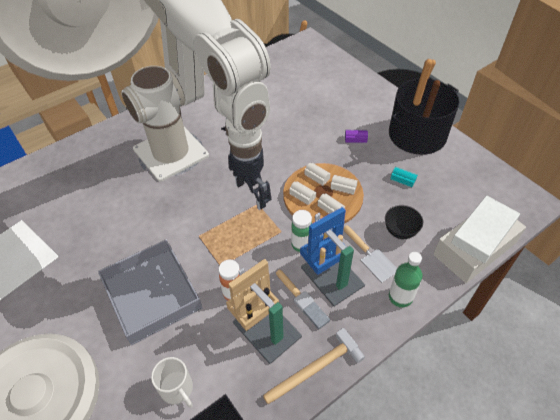

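View pics/side0.png

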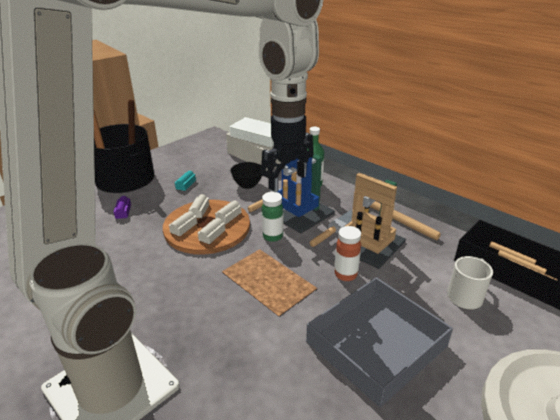

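View pics/wrist0.png

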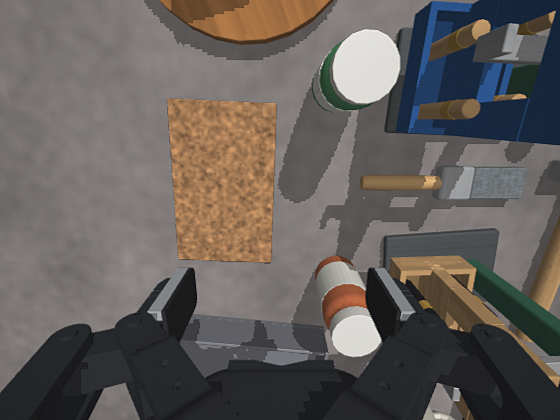

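```bash
cat > h.py <<'E'
import numpy as np,cv2
from scipy.spatial.transform import Rotation as R
from workcell import bot
def shot(n,save=None):
    c=bot.calibration(n); p,d=bot.camera(n)
    if save: cv2.imwrite(f"pics/{save}.png",p[:,:,::-1])
    return c,p,d
def rays(c,u,v):
    f=210/np.tan(np.radians(c["fovy"])/2)
    r=np.stack([(np.asarray(u,float)-c["cx"])/f,(np.asarray(v,float)-c["cy"])/f,np.ones(np.shape(u))],-1)
    return r@R.from_quat(c["orientation"]).as_matrix().T
def cloud(c,d):
    v,u=np.mgrid[:d.shape[0],:d.shape[1]]
    P=rays(c,u,v)*d[...,None]+c["origin"]; P[d==0]=np.nan
    return P
def plane(c,u,v,z):
    r=rays(c,u,v); o=c["origin"]; return o+r*((z-o[2])/r[...,2])[...,None]
def hsv(p): return cv2.cvtColor(p,cv2.COLOR_RGB2HSV)
def rect(xy):
    """min-area rect of xy (m): centre, long dim, short dim, angle deg of long axis"""
    (cx,cy),(w,h),a=cv2.minAreaRect((np.asarray(xy)*1000).astype(np.float32))
    if w<h: w,h,a=h,w,a+90
    return np.round([cx,cy,w,h,(a+90)%180-90],1)
def st():
    o=bot.get_obs(); print("t",round(o["clock"],2),"pos",o["eef_pos"].round(4),"grip",round(o["grip_width"],4),"F",o["ft_force"].round(1)); 
    M=R.from_quat(o["tool_rot"]).as_matrix(); print("toolx",M[:,0].round(3),"tooly",M[:,1].round(3),"toolz",M[:,2].round(3)); return o,M
def go(target,yaw=None):
    """tool shift from current measured pose to target (tool down); yaw = world angle deg of tool x"""
    o,M=st(); print("shift tool",(M.T@(np.array(target)-o["eef_pos"])).round(4))
E
python3 - <<'E'
from h import *
for n in ["scene","side"]:
    z=np.load(f"{n}0.npz"); p,d=z["p"],z["d"]; c=bot.calibration(n); P=cloud(c,d); H=hsv(p)
    X,Y,Z=P[...,0],P[...,1],P[...,2]
    print(n,"table z",np.nanmedian(Z[(X>.25)&(X<.4)&(abs(Y)<.2)]))
    ws=(X>.1)&(X<.95)&(abs(Y)<.6)
    hh,s,v=H[...,0],H[...,1],H[...,2]
    # board
    m=ws&(abs(Z-.018)<.006)&(s>110)&(hh<20)&(Y>.1)
    nn,l,stt,_=cv2.connectedComponentsWithStats(m.astype(np.uint8)); 
    for k in range(1,nn):
        if stt[k,4]>150: q=P[l==k][:,:2]; (a,b),r=cv2.minEnclosingCircle((q*1000).astype(np.float32)); print("board?",round(a),round(b),round(r),stt[k])
    # offcuts
    m=ws&(Z>.03)&(Z<.07)&(s<75)&(v>90)&(Y>.05)
    m=cv2.erode(m.astype(np.uint8),np.ones((2,2)))
    nn,l,stt,ce=cv2.connectedComponentsWithStats(m)
    for k in range(1,nn):
        if stt[k,4]>60: q=P[l==k]; print("offcut?",rect(q[:,:2]),"ztop",np.percentile(q[:,2],95).round(3),stt[k,4],ce[k].round())
    # lids
    m=ws&(Z>.122)&(Z<.14)&(s<60)&(v>150)
    nn,l,stt,ce=cv2.connectedComponentsWithStats(m.astype(np.uint8))
    for k in range(1,nn):
        if stt[k,4]>60: q=P[l==k]; (a,b),r=cv2.minEnclosingCircle((q[:,:2]*1000).astype(np.float32)); print("lid",round(a),round(b),round(r),ce[k].round())
    # bars
    m=ws&(Z>.222)&(Z<.235)
    nn,l,stt,ce=cv2.connectedComponentsWithStats(m.astype(np.uint8))
    for k in range(1,nn):
        if stt[k,4]>20: q=P[l==k]; print("bartop",rect(q[:,:2]),np.median(q[:,2]).round(3),ce[k].round(),H[l==k].mean(0).round())
    # mat
    m=ws&(abs(Z-.004)<.006)&(s>90)&(hh<20)&(Y<.2)&(X<.55)
    nn,l,stt,ce=cv2.connectedComponentsWithStats(m.astype(np.uint8))
    for k in range(1,nn):
        if stt[k,4]>300: print("mat",rect(P[l==k][:,:2]),ce[k].round())
    # pan rim
    m=ws&(abs(Z-.055)<.006)&(Y<-.1)&(s<80)&(v<150)
    nn,l,stt,ce=cv2.connectedComponentsWithStats(m.astype(np.uint8))
    for k in range(1,nn):
        if stt[k,4]>100: print("pan rim",rect(P[l==k][:,:2]),ce[k].round())
E
```

```text
scene table z 0.0025827876067553435
board? 461 281 125 [ 283  164   80   59 1700]
offcut? [403.4 305.2  73.5  37.9  11. ] ztop 0.057 244 [317. 173.]
offcut? [490.3 339.7  71.5  30.8  37.3] ztop 0.056 254 [344. 183.]
offcut? [436.7 220.3  72.1  38.3  16.6] ztop 0.056 255 [302. 192.]
offcut? [525.7 254.5  66.8  38.2  11.2] ztop 0.057 217 [329. 203.]
offcut? [576.8  95.   43.7  14.3  39.5] ztop 0.062 93 [299. 241.]
offcut? [938.7 527.7 139.    2.4 -89.7] ztop 0.052 70 [503. 249.]
offcut? [894.3 396.3 132.2  57.6  28.1] ztop 0.066 340 [457. 261.]
offcut? [872.8 199.9  62.5  24.8  37.1] ztop 0.063 142 [401. 297.]
lid 564 114 28 [302. 218.]
lid 575 -132 27 [229. 269.]
bartop [659.1 114.7 104.2  16.2  87.4] 0.23 [327. 218.] [108. 154. 172.]
bartop [ 669.9 -128.2  104.2   16.3  -88.4] 0.23 [248. 273.] [ 17.  88. 203.]
mat [424.9  -6.9 207.2 130.5  88.2] [239. 234.]
pan rim [ 352.1 -240.2  118.1   56.2   53.6] [154. 248.]
pan rim [ 348.6 -387.    88.4   50.7  -45.3] [105. 273.]
side table z 0.0003224561559646011
board? 459 280 127 [ 163  200   87   52 1944]
offcut? [820.1 508.5 178.6  11.5 -89.2] ztop 0.064 258 [245. 149.]
offcut? [440.  318.8 166.   41.8  20.4] ztop 0.054 480 [191. 215.]
offcut? [476.2 236.4 173.1  45.5  20. ] ztop 0.053 524 [220. 221.]
offcut? [551.2  97.4  55.7  25.  -36. ] ztop 0.065 204 [273. 227.]
lid 562 112 28 [272. 198.]
lid 576 -133 27 [350. 234.]
bartop [ 669.3 -129.2  104.2   19.2  -88.6] 0.228 [377. 182.] [ 16. 109. 160.]
mat [424.   -4.8 214.5 131.9  87.5] [269. 282.]
pan rim [ 884.2 -404.   197.5   94.6   89.4] [515. 241.]
pan rim [ 810.  -419.9  235.2   10.   -89.3] [509. 266.]
pan rim [ 442.8 -309.   223.9  201.8   -6. ] [381. 334.]
```

Run:
```python
import cv2
a=cv2.imread("pics/scene0.png")[110:250,240:430]; b=cv2.imread("pics/side0.png")[160:280,100:290]
cv2.imwrite("pics/crop0.png",cv2.vconcat([cv2.resize(a[:,:],(570,320),interpolation=2)[:, :],cv2.resize(b,(570,280),interpolation=2)]))
```

```text
(no output)
```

View pics/crop0.png

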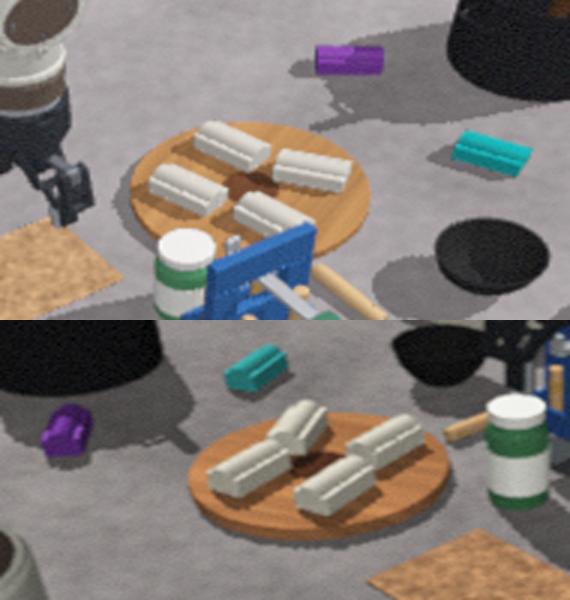

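Four off-white offcuts lie on the board in the scene view, at about (317,173), (344,184), (302,193) and (330,204). The purple piece (356,136) and the turquoise piece (403,177) lie off the board, so I leave those two alone. Next I move to look at the board with the wrist camera.

>>> jog_arm --jaw '[0,0,0,0,0,0,0,0]' --linear '[[-0.04,-0.15,-0.06],[-0.04,-0.15,-0.06],[-0.04,-0.15,-0.06],[-0.04,-0.15,-0.06],[-0.04,-0.15,-0.06],[-0.04,-0.15,-0.06],[-0.04,-0.15,-0.06],[-0.04,-0.15,-0.06]]' --delta_rot '[[0,0,0],[0,0,0],[0,0,0],[0,0,0],[0,0,0],[0,0,0],[0,0,0],[0,0,0]]'

```text
clock: 0.82
eef_pos: [0.4598, 0.1489, 0.3074]
tool_rot: [1.0, -0.001, -0.001, 0.0]
ft_force: [0.5, 0.1, -0.1]
grip_width: 0.0855
```

```bash
cat > look.py <<'E'
from h import *
import sys
o,M=st(); print("q",o["joint_pos"].round(3))
c,p,d=shot("wrist",sys.argv[1]); P=cloud(c,d); H=hsv(p)
X,Y,Z=P[...,0],P[...,1],P[...,2]; s,v=H[...,1],H[...,2]
m=(Z>.034)&(Z<.07)&(s<80)&(v>60)&(np.hypot(X-.46,Y-.28)<.135)
m=cv2.erode(m.astype(np.uint8),np.ones((3,3)))
nn,l,stt,ce=cv2.connectedComponentsWithStats(m)
for k in range(1,nn):
    if stt[k,4]>300: q=P[l==k]; print("offcut",rect(q[:,:2]),"ztop",np.percentile(q[:,2],97).round(3),stt[k,4],ce[k].round())
E
python3 look.py w1
```

```text
t 0.82 pos [0.4598 0.1489 0.3074] grip 0.0855 F [ 0.5  0.1 -0.1]
toolx [ 1.    -0.001 -0.002] tooly [-0.001 -1.     0.001] toolz [-0.002 -0.001 -1.   ]
q [ 0.313  0.191  0.095  1.476 -0.     1.886]
offcut [485.2 343.8  73.7  36.2  33.9] ztop 0.054 1738 [300.  17.]
offcut [400.7 307.4  71.7  36.3  12.4] ztop 0.054 2051 [230.  47.]
offcut [524.4 258.   73.6  35.   10.2] ztop 0.054 1743 [334.  92.]
offcut [433.4 222.3  71.3  34.6  13.9] ztop 0.054 1580 [260. 122.]
```

View pics/w1.png

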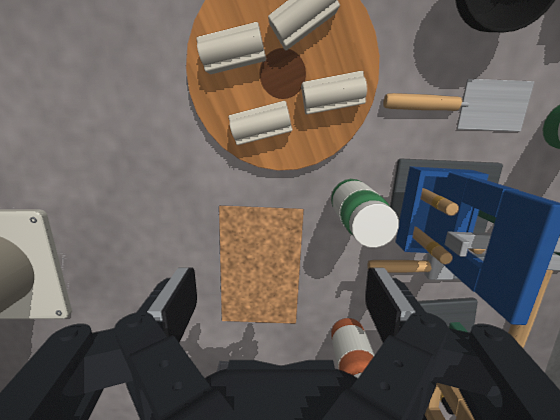

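Wrist view: the four offcuts show at (300,17), (230,47), (334,92) and (260,122). Their tops are at 54 mm and they measure about 74x36 mm, which fits. I take the nearest first, at (433,222) mm and 14°.

>>> jog_arm --jaw '[0.2,0.2,0.2,0.2,0.2,0.2,0.2,0.2]' --linear '[[-0.026,-0.073,0.18],[-0.026,-0.073,0.18],[-0.026,-0.073,0.18],[-0.026,-0.073,0.18],[-0.026,-0.073,0.18],[-0.026,-0.073,0.18],[-0.026,-0.073,0.18],[-0.026,-0.073,0.18]]' --delta_rot '[[0,0,-7],[0,0,-14],[0,0,-21],[0,0,-28],[0,0,-35],[0,0,-42],[0,0,-49],[0,0,-54]]'

```text
clock: 1.53
eef_pos: [0.4335, 0.2214, 0.1267]
tool_rot: [0.89, 0.456, -0.002, 0.0]
ft_force: [0.6, 0.3, 0.4]
grip_width: 0.0681
```

>>> jog_arm --jaw '[0.2,0.2,0.2,0.2,0.2,0.2,0.2,0.2]' --linear '[[0,0,0],[0,0,0],[0,0,0],[0,0,0],[0,0,0],[0,0,0],[0,0,0],[0,0,0]]' --delta_rot '[[0,0,-7],[0,0,-14],[0,0,-21],[0,0,-28],[0,0,-35],[0,0,-42],[0,0,-49],[0,0,-50]]'

```text
clock: 2.2
eef_pos: [0.4342, 0.2214, 0.1277]
tool_rot: [0.616, 0.788, -0.001, -0.0]
ft_force: [-0.0, -0.3, -0.1]
grip_width: 0.0684
```

Run:
```python
from h import *
go([.434,.222,.040]); shot("wrist","w2")
```

```text
t 2.2 pos [0.4342 0.2214 0.1277] grip 0.0684 F [-0.  -0.3 -0.1]
toolx [-0.242  0.97  -0.   ] tooly [ 0.97   0.242 -0.001] toolz [-0.001 -0.001 -1.   ]
shift tool [0.0007 0.     0.0877]
```

View pics/w2.png

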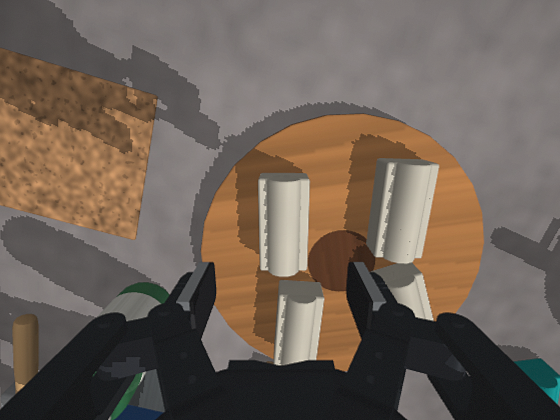

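```bash
python3 look.py w3
```

```text
t 2.25 pos [0.4342 0.2216 0.1278] grip 0.0685 F [0.1 0.2 0.8]
toolx [-0.239  0.971 -0.   ] tooly [ 0.971  0.239 -0.001] toolz [-0.001 -0.001 -1.   ]
q [ 0.472  0.306 -0.237  1.029 -0.     0.231]
offcut [399.8 307.   73.7  37.4  12.3] ztop 0.054 4676 [403. 209.]
offcut [432.8 221.8  74.1  36.1  13.8] ztop 0.054 4368 [283. 223.]
offcut [471.2 339.2  46.9  28.3  33.2] ztop 0.053 1219 [410. 291.]
offcut [523.3 257.2  72.3  36.   10. ] ztop 0.053 2864 [297. 325.]
```

>>> jog_arm --jaw '[0.2,0.2,0.2,0.2,0.2,0.7,0.7,0.7]' --linear '[[0,0,0.03],[0,0,0.06],[0,0,0.08],[0,0,0.087],[0,0,0.087],[0,0,0.087],[0,0,0.087],[0,0,0.087]]' --delta_rot '[[0,0,0],[0,0,0],[0,0,0],[0,0,0],[0,0,0],[0,0,0],[0,0,0],[0,0,0]]'

```text
clock: 2.97
eef_pos: [0.4355, 0.2237, 0.0432]
tool_rot: [0.616, 0.788, 0.002, 0.001]
ft_force: [2.0, 0.7, -1.9]
grip_width: 0.0368
```

>>> jog_arm --jaw '[0.7,0.7,0.7,0.7,0.7,0.7,0.7,0.7]' --linear '[[0,0,0],[0,0,0],[0,0,-0.03],[0,0,-0.07],[0,0,-0.11],[0,0,-0.13],[0,0,-0.13],[0,0,-0.13]]' --delta_rot '[[0,0,0],[0,0,0],[0,0,0],[0,0,0],[0,0,0],[0,0,0],[0,0,0],[0,0,0]]'

```text
clock: 3.63
eef_pos: [0.4348, 0.2235, 0.1728]
tool_rot: [0.616, 0.788, 0.002, 0.001]
ft_force: [-0.8, -0.5, -1.3]
grip_width: 0.0366
```

Run:
```python
from h import *
go([.395,-.27,.13])
```

```text
t 3.63 pos [0.4348 0.2235 0.1728] grip 0.0366 F [-0.8 -0.5 -1.3]
toolx [-0.242  0.97   0.001] tooly [0.97  0.242 0.004] toolz [ 0.003  0.002 -1.   ]
shift tool [-0.4692 -0.1582  0.0418]
```

>>> jog_arm --jaw '[0.7,0.7,0.7,0.7,0.7,0.7,0.7,0.7]' --linear '[[-0.037,-0.013,0],[-0.075,-0.025,0],[-0.112,-0.037,0],[-0.15,-0.05,0],[-0.187,-0.062,0],[-0.225,-0.075,0],[-0.262,-0.087,0],[-0.3,-0.1,0]]' --delta_rot '[[0,0,3],[0,0,6],[0,0,9],[0,0,12],[0,0,15],[0,0,18],[0,0,20],[0,0,20]]'

```text
clock: 4.3
eef_pos: [0.4075, -0.0936, 0.1694]
tool_rot: [0.743, 0.669, -0.001, -0.002]
ft_force: [0.9, -0.1, -0.9]
grip_width: 0.0368
```

Run:
```python
from h import *
go([.397,-.264,.06])
c,p,d=shot("wrist","w4"); P=cloud(c,d);X,Y,Z=P[...,0],P[...,1],P[...,2]
m=(abs(Z-.055)<.006)&(Y<-.12)&(X<.6)&(X>.2)
print("pan",rect(P[m][:,:2]),m.sum())
```

```text
t 4.3 pos [ 0.4075 -0.0936  0.1694] grip 0.0368 F [ 0.9 -0.1 -0.9]
toolx [0.105 0.994 0.001] tooly [ 0.994 -0.105 -0.004] toolz [-0.004  0.001 -1.   ]
shift tool [-0.1706  0.0079  0.1093]
pan [ 449.2 -255.4  274.6  219.9   84. ] 2782
```

View pics/w4.png

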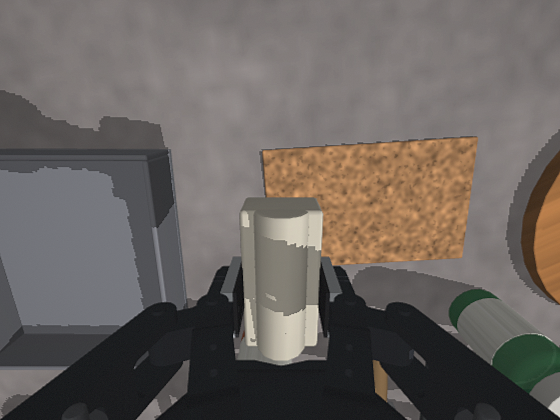

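>>> jog_arm --jaw '[0.7,0.7,0.7,0.7,0.7,0.7,0.7,0.7]' --linear '[[-0.04,0.002,0],[-0.08,0.004,0],[-0.12,0.006,0],[-0.15,0.008,0],[-0.17,0.008,0.01],[-0.17,0.008,0.04],[-0.17,0.008,0.08],[-0.17,0.008,0.11]]' --delta_rot '[[0,0,0],[0,0,0],[0,0,0],[0,0,0],[0,0,0],[0,0,0],[0,0,0],[0,0,0]]'

```text
clock: 5.02
eef_pos: [0.3976, -0.2613, 0.0576]
tool_rot: [0.744, 0.669, -0.0, -0.002]
ft_force: [0.4, 0.6, -1.1]
grip_width: 0.0369
```

>>> jog_arm --jaw '[0.7,0.7,0.7,0.3,0.3,0.3,0.3,0.3]' --linear '[[0,0,0.015],[0,0,0.019],[0,0,0.019],[0,0,0.019],[0,0,0.019],[0,0,0.01],[0,0,-0.03],[0,0,-0.07]]' --delta_rot '[[0,0,0],[0,0,0],[0,0,0],[0,0,0],[0,0,0],[0,0,0],[0,0,0],[0,0,0]]'

```text
clock: 5.68
eef_pos: [0.3987, -0.2614, 0.1325]
tool_rot: [0.743, 0.669, -0.0, -0.001]
ft_force: [2.0, -0.9, 0.1]
grip_width: 0.0598
```

Run:
```python
from h import *
go([.4,.306,.13])
shot("wrist","w5")
```

```text
t 5.68 pos [ 0.3987 -0.2614  0.1325] grip 0.0598 F [ 2.  -0.9  0.1]
toolx [0.104 0.995 0.001] tooly [ 0.995 -0.104 -0.002] toolz [-0.002  0.001 -1.   ]
shift tool [ 0.5644 -0.0579  0.0034]
```

View pics/w5.png

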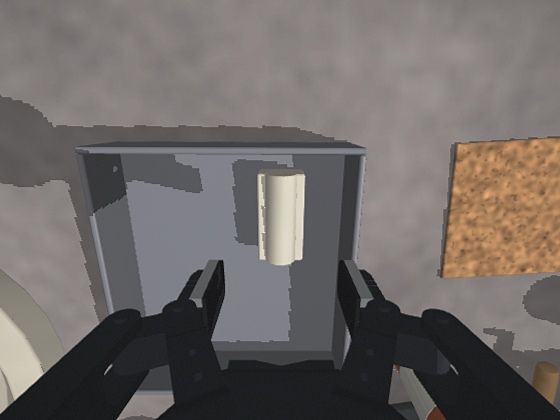

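The first offcut lies in the pan at (281,217). Next is the one at (400,307).

>>> jog_arm --jaw '[0.2,0.2,0.2,0.2,0.2,0.2,0.2,0.2]' --linear '[[0.04,-0.004,-0.02],[0.08,-0.008,-0.03],[0.12,-0.012,-0.03],[0.16,-0.016,-0.03],[0.2,-0.02,-0.03],[0.24,-0.024,-0.03],[0.28,-0.028,-0.03],[0.32,-0.032,-0.03]]' --delta_rot '[[0,0,-3],[0,0,-6],[0,0,-9],[0,0,-12],[0,0,-15],[0,0,-18],[0,0,-18],[0,0,-18]]'

```text
clock: 6.4
eef_pos: [0.4018, 0.0614, 0.1636]
tool_rot: [0.629, 0.777, 0.002, 0.002]
ft_force: [0.7, -0.3, 0.1]
grip_width: 0.0682
```

```bash
python3 look.py w6
python3 - <<'E'
from h import *
go([.4,.307,.12])
E
```

```text
t 6.4 pos [0.4018 0.0614 0.1636] grip 0.0682 F [ 0.7 -0.3  0.1]
toolx [-0.208  0.978 -0.   ] tooly [0.978 0.208 0.005] toolz [ 0.005  0.001 -1.   ]
q [ 0.152  0.115 -0.381  1.07  -0.    -0.058]
offcut [399.3 305.9  73.8  37.8  13.4] ztop 0.053 3028 [536. 263.]
offcut [484.9 342.9  75.3  37.4  33.3] ztop 0.053 2495 [532. 340.]
t 6.45 pos [0.4021 0.0684 0.1638] grip 0.0682 F [1.2 4.4 1.2]
toolx [-0.217  0.976  0.005] tooly [0.976 0.217 0.006] toolz [ 0.005  0.007 -1.   ]
shift tool [0.2332 0.0495 0.0453]
```

>>> jog_arm --jaw '[0.2,0.2,0.2,0.2,0.2,0.2,0.2,0.2]' --linear '[[0.04,0.008,0],[0.08,0.017,0],[0.12,0.025,0],[0.16,0.034,0],[0.2,0.042,0],[0.233,0.049,0],[0.233,0.049,0.02],[0.233,0.049,0.02]]' --delta_rot '[[0,0,0],[0,0,0],[0,0,0],[0,0,0],[0,0,0],[0,0,0],[0,0,0],[0,0,0]]'

```text
clock: 7.12
eef_pos: [0.3999, 0.2988, 0.1406]
tool_rot: [0.628, 0.778, -0.0, -0.0]
ft_force: [-0.2, -2.0, -1.6]
grip_width: 0.068
```

```bash
python3 look.py w7
python3 - <<'E'
from h import *
go([.4,.307,.042])
E
```

```text
t 7.12 pos [0.3999 0.2988 0.1406] grip 0.068 F [-0.2 -2.  -1.6]
toolx [-0.212  0.977 -0.001] tooly [ 0.977  0.212 -0.001] toolz [-0.001 -0.001 -1.   ]
q [ 0.642  0.314 -0.187  1.07  -0.     0.429]
offcut [399.7 307.8  74.1  36.   12.4] ztop 0.054 3809 [293. 222.]
offcut [484.4 344.6  74.7  35.9  33.8] ztop 0.053 2914 [311. 317.]
offcut [521.1 264.8  70.5  23.2   9.9] ztop 0.053 1407 [219. 334.]
t 7.17 pos [0.3998 0.2974 0.1413] grip 0.0683 F [ 1.  -0.7  0.5]
toolx [-0.21   0.978 -0.001] tooly [ 0.978  0.21  -0.002] toolz [-0.001 -0.002 -1.   ]
shift tool [0.0095 0.0024 0.0993]
```

>>> jog_arm --jaw '[0.2,0.2,0.2,0.2,0.2,0.2,0.7,0.7]' --linear '[[0.01,0.002,0.02],[0.01,0.002,0.05],[0.01,0.002,0.08],[0.01,0.002,0.095],[0.01,0.002,0.099],[0.01,0.002,0.099],[0.01,0.002,0.099],[0.01,0.002,0.099]]' --delta_rot '[[0,0,0],[0,0,0],[0,0,0],[0,0,0],[0,0,0],[0,0,0],[0,0,0],[0,0,0]]'

```text
clock: 7.83
eef_pos: [0.4022, 0.3082, 0.0444]
tool_rot: [0.63, 0.777, 0.002, 0.0]
ft_force: [0.5, 0.0, -0.0]
grip_width: 0.0454
```

>>> jog_arm --jaw '[0.7,0.7,0.7,0.7,0.7,0.7,0.7,0.7]' --linear '[[0,0,0],[0,0,0],[0,0,0],[0,0,-0.03],[0,0,-0.07],[0,0,-0.11],[0,0,-0.12],[0,0,-0.12]]' --delta_rot '[[0,0,0],[0,0,0],[0,0,0],[0,0,0],[0,0,0],[0,0,0],[0,0,0],[0,0,0]]'

```text
clock: 8.5
eef_pos: [0.4033, 0.3096, 0.1672]
tool_rot: [0.629, 0.777, 0.005, 0.001]
ft_force: [-0.2, -0.4, -0.6]
grip_width: 0.0363
```

Run:
```python
from h import *
go([.497,-.274,.13])
```

```text
t 8.5 pos [0.4033 0.3096 0.1672] grip 0.0363 F [-0.2 -0.4 -0.6]
toolx [-0.208  0.978  0.004] tooly [0.978 0.208 0.009] toolz [ 0.008  0.006 -1.   ]
shift tool [-0.5905 -0.03    0.0344]
```

>>> jog_arm --jaw '[0.7,0.7,0.7,0.7,0.7,0.7,0.7,0.7]' --linear '[[-0.04,-0.002,0],[-0.08,-0.004,0],[-0.12,-0.006,0],[-0.16,-0.008,0],[-0.2,-0.01,0],[-0.24,-0.012,0],[-0.28,-0.014,0],[-0.32,-0.016,0]]' --delta_rot '[[0,0,3],[0,0,6],[0,0,9],[0,0,12],[0,0,15],[0,0,18],[0,0,18],[0,0,18]]'

```text
clock: 9.17
eef_pos: [0.4503, -0.0105, 0.1608]
tool_rot: [0.743, 0.669, -0.001, -0.001]
ft_force: [1.1, 0.0, -1.3]
grip_width: 0.0366
```

Run:
```python
from h import *
bot.camera("scene")
go([.497,-.274,.042])
```

```text
t 9.22 pos [ 0.4516 -0.0175  0.161 ] grip 0.0365 F [ 2.2 -4.4 -0.6]
toolx [ 0.113  0.994 -0.006] tooly [ 0.994 -0.113 -0.   ] toolz [-0.001 -0.006 -1.   ]
shift tool [-0.249   0.074   0.1206]
```

>>> jog_arm --jaw '[0.7,0.7,0.7,0.7,0.7,0.7,0.7,0.7]' --linear '[[-0.04,0.012,0],[-0.08,0.024,0],[-0.12,0.036,0],[-0.16,0.048,0],[-0.2,0.06,0],[-0.24,0.073,0],[-0.249,0.074,0.02],[-0.249,0.074,0.05]]' --delta_rot '[[0,0,0],[0,0,0],[0,0,0],[0,0,0],[0,0,0],[0,0,0],[0,0,0],[0,0,0]]'

```text
clock: 9.88
eef_pos: [0.5012, -0.2686, 0.113]
tool_rot: [0.745, 0.667, 0.001, 0.003]
ft_force: [1.1, -0.0, -1.6]
grip_width: 0.0367
```

Run:
```python
from h import *
bot.camera("scene")
go([.497,-.274,.040])
```

```text
t 9.93 pos [ 0.4959 -0.2642  0.1045] grip 0.0366 F [-2.2  1.4 -5.3]
toolx [0.108 0.994 0.003] tooly [ 0.994 -0.108 -0.008] toolz [-0.008  0.004 -1.   ]
shift tool [-0.0098  0.0027  0.0645]
```

>>> jog_arm --jaw '[0.7,0.7,0.7,0.7,0.3,0.3,0.3,0.3]' --linear '[[-0.008,0.002,0.02],[-0.008,0.002,0.05],[-0.008,0.002,0.064],[-0.008,0.002,0.064],[-0.008,0.002,0.064],[-0.008,0.002,0.064],[-0.008,0.002,0.03],[-0.008,0.002,-0.01]]' --delta_rot '[[0,0,0],[0,0,0],[0,0,0],[0,0,0],[0,0,0],[0,0,0],[0,0,0],[0,0,0]]'

```text
clock: 10.6
eef_pos: [0.4987, -0.2709, 0.1217]
tool_rot: [0.743, 0.669, -0.001, -0.003]
ft_force: [0.8, 0.3, 0.4]
grip_width: 0.06
```

Run:
```python
from h import *
shot("wrist","w8")
go([.484,.344,.16])
```

```text
t 10.65 pos [ 0.5044 -0.2739  0.1329] grip 0.0598 F [ 1.9 -1.9  6.3]
toolx [ 0.104  0.995 -0.005] tooly [ 0.995 -0.104  0.012] toolz [ 0.011 -0.006 -1.   ]
shift tool [ 0.6123 -0.0842 -0.0312]
```

View pics/w8.png

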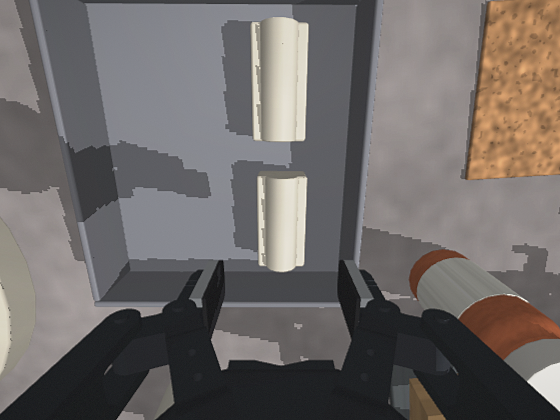

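>>> jog_arm --jaw '[0.2,0.2,0.2,0.2,0.2,0.2,0.2,0.2]' --linear '[[0.02,-0.01,-0.02],[0.06,-0.02,-0.04],[0.1,-0.03,-0.04],[0.14,-0.035,-0.04],[0.18,-0.04,-0.04],[0.22,-0.045,-0.04],[0.26,-0.05,-0.04],[0.3,-0.055,-0.04]]' --delta_rot '[[0,0,-5],[0,0,-10],[0,0,-15],[0,0,-20],[0,0,-25],[0,0,-30],[0,0,-35],[0,0,-39]]'

```text
clock: 11.32
eef_pos: [0.4777, 0.0341, 0.1648]
tool_rot: [0.475, 0.88, 0.001, 0.002]
ft_force: [1.0, -0.1, -0.2]
grip_width: 0.0684
```

Run:
```python
from h import *
bot.camera("scene")
go([.484,.344,.16])
```

```text
t 11.37 pos [0.4776 0.0411 0.1648] grip 0.0682 F [ 0.8  3.7 -0.7]
toolx [-0.557  0.831  0.002] tooly [0.831 0.556 0.008] toolz [ 0.005  0.006 -1.   ]
shift tool [0.2481 0.1739 0.0067]
```

>>> jog_arm --jaw '[0.2,0.2,0.2,0.2,0.2,0.2,0.2,0.2]' --linear '[[0.033,0.023,0],[0.066,0.046,0],[0.099,0.069,0],[0.132,0.092,0],[0.165,0.115,0],[0.198,0.138,0],[0.231,0.161,0],[0.245,0.171,0.01]]' --delta_rot '[[0,0,0],[0,0,0],[0,0,0],[0,0,0],[0,0,0],[0,0,0],[0,0,0],[0,0,0]]'

```text
clock: 12.03
eef_pos: [0.4887, 0.337, 0.1565]
tool_rot: [0.475, 0.88, 0.005, 0.002]
ft_force: [0.5, -0.2, 0.3]
grip_width: 0.0682
```

```bash
python3 look.py w9;  python3 - <<'E'
from h import *
go([.484,.344,.042])
E
```

```text
t 12.03 pos [0.4887 0.337  0.1565] grip 0.0682 F [ 0.5 -0.2  0.3]
toolx [-0.548  0.836  0.002] tooly [0.836 0.548 0.011] toolz [ 0.008  0.007 -1.   ]
q [6.030e-01 4.680e-01 9.200e-02 1.184e+00 1.000e-03 2.300e-02]
offcut [524.3 258.4  73.7  36.6  10.2] ztop 0.053 3707 [180. 198.]
offcut [485.1 344.1  73.6  35.9  33.8] ztop 0.054 3466 [291. 214.]
t 12.08 pos [0.4874 0.3374 0.1531] grip 0.0683 F [ 1.1  1.2 -1.6]
toolx [-0.55   0.835  0.002] tooly [0.835 0.55  0.006] toolz [ 0.004  0.005 -1.   ]
shift tool [7.100e-03 1.000e-04 1.111e-01]
```

>>> jog_arm --jaw '[0.2,0.2,0.2,0.2,0.2,0.2,0.7,0.7]' --linear '[[0.006,0,0.02],[0.006,0,0.05],[0.006,0,0.08],[0.006,0,0.1],[0.006,0,0.108],[0.006,0,0.108],[0.006,0,0.108],[0.006,0,0.108]]' --delta_rot '[[0,0,0],[0,0,0],[0,0,0],[0,0,0],[0,0,0],[0,0,0],[0,0,0],[0,0,0]]'

```text
clock: 12.75
eef_pos: [0.4851, 0.3368, 0.0467]
tool_rot: [0.477, 0.879, 0.002, 0.001]
ft_force: [-0.7, 0.8, 0.5]
grip_width: 0.0454
```

>>> jog_arm --jaw '[0.7,0.7,0.7,0.7,0.7,0.7,0.7,0.7]' --linear '[[0,0,0],[0,0,0],[0,0,0],[0,0,-0.03],[0,0,-0.07],[0,0,-0.11],[0,0,-0.12],[0,0,-0.12]]' --delta_rot '[[0,0,0],[0,0,0],[0,0,0],[0,0,0],[0,0,0],[0,0,0],[0,0,0],[0,0,0]]'

```text
clock: 13.42
eef_pos: [0.4865, 0.3373, 0.17]
tool_rot: [0.477, 0.879, 0.005, 0.003]
ft_force: [0.7, -0.3, -1.0]
grip_width: 0.0362
```

Run:
```python
from h import *
go([.389,-.344,.16])
```

```text
t 13.42 pos [0.4865 0.3373 0.17  ] grip 0.0362 F [ 0.7 -0.3 -1. ]
toolx [-0.545  0.839 -0.   ] tooly [0.839 0.544 0.011] toolz [ 0.009  0.006 -1.   ]
shift tool [-0.5183 -0.4528  0.005 ]
```

>>> jog_arm --jaw '[0.7,0.7,0.7,0.7,0.7,0.7,0.7,0.7]' --linear '[[-0.03,-0.026,0],[-0.06,-0.052,0],[-0.09,-0.078,0],[-0.12,-0.105,0],[-0.15,-0.131,0],[-0.18,-0.157,0],[-0.21,-0.183,0],[-0.24,-0.209,0]]' --delta_rot '[[0,0,5],[0,0,10],[0,0,15],[0,0,20],[0,0,25],[0,0,30],[0,0,35],[0,0,39]]'

```text
clock: 14.08
eef_pos: [0.4372, 0.0186, 0.1628]
tool_rot: [0.744, 0.668, -0.001, -0.001]
ft_force: [1.1, -0.0, -1.2]
grip_width: 0.0365
```

Run:
```python
from h import *
bot.camera("scene")
go([.389,-.344,.16])
```

```text
t 14.13 pos [0.4357 0.012  0.1626] grip 0.0365 F [-1.5 -5.6 -1.3]
toolx [ 0.118  0.993 -0.007] tooly [ 0.993 -0.118 -0.004] toolz [-0.005 -0.007 -1.   ]
shift tool [-0.359  -0.0044  0.0052]
```

>>> jog_arm --jaw '[0.7,0.7,0.7,0.7,0.7,0.7,0.7,0.7]' --linear '[[-0.04,0,0],[-0.08,-0.001,0],[-0.12,-0.001,0],[-0.16,-0.002,0],[-0.2,-0.002,0],[-0.24,-0.003,0],[-0.28,-0.003,0],[-0.32,-0.004,0]]' --delta_rot '[[0,0,0],[0,0,0],[0,0,0],[0,0,0],[0,0,0],[0,0,0],[0,0,0],[0,0,0]]'

```text
clock: 14.8
eef_pos: [0.4004, -0.2986, 0.1628]
tool_rot: [0.743, 0.669, -0.0, -0.001]
ft_force: [2.2, -0.7, -1.0]
grip_width: 0.0363
```

Run:
```python
from h import *
bot.camera("scene")
go([.389,-.344,.042])
```

```text
t 14.85 pos [ 0.3999 -0.3061  0.163 ] grip 0.0365 F [ 1.8 -6.2 -0.7]
toolx [ 0.111  0.994 -0.006] tooly [ 0.994 -0.111 -0.001] toolz [-0.002 -0.006 -1.   ]
shift tool [-0.0381 -0.0065  0.1213]
```

>>> jog_arm --jaw '[0.7,0.7,0.7,0.7,0.7,0.7,0.3,0.3]' --linear '[[-0.034,-0.007,0.01],[-0.034,-0.007,0.04],[-0.034,-0.007,0.08],[-0.034,-0.007,0.11],[-0.034,-0.007,0.12],[-0.034,-0.007,0.12],[-0.034,-0.007,0.12],[-0.034,-0.007,0.12]]' --delta_rot '[[0,0,0],[0,0,0],[0,0,0],[0,0,0],[0,0,0],[0,0,0],[0,0,0],[0,0,0]]'

```text
clock: 15.52
eef_pos: [0.3927, -0.3313, 0.0461]
tool_rot: [0.743, 0.669, 0.0, 0.002]
ft_force: [0.4, 0.9, 0.9]
grip_width: 0.0586
```

>>> jog_arm --jaw '[0.3,0.3,0.3,0.3,0.3,0.3,0.3,0.3]' --linear '[[0,0,0],[0,0,-0.03],[0,0,-0.07],[0,0,-0.11],[0,0,-0.12],[0.03,0,-0.12],[0.06,0,-0.12],[0.1,0,-0.12]]' --delta_rot '[[0,0,0],[0,0,0],[0,0,0],[0,0,0],[0,0,0],[0,0,0],[0,0,0],[0,0,0]]'

```text
clock: 16.18
eef_pos: [0.4029, -0.2319, 0.1667]
tool_rot: [0.744, 0.668, 0.001, 0.003]
ft_force: [0.3, 0.9, 0.0]
grip_width: 0.0598
```

Run:
```python
from h import *
shot("wrist","w10")
go([.524,.258,.16])
```

```text
t 16.23 pos [ 0.4022 -0.2241  0.166 ] grip 0.0596 F [-2.3  5.3 -0.5]
toolx [0.1   0.995 0.005] tooly [ 0.995 -0.1    0.002] toolz [ 0.003  0.004 -1.   ]
shift tool [0.4918 0.0728 0.0083]
```

View pics/w10.png

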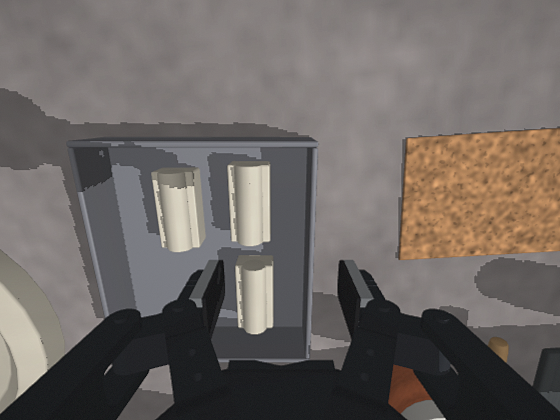

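>>> jog_arm --jaw '[0.2,0.2,0.2,0.2,0.2,0.2,0.2,0.2]' --linear '[[0.04,0,0],[0.08,0,0],[0.12,0,0],[0.16,0,0],[0.2,0,0],[0.24,0,0],[0.28,0,0],[0.32,0.005,0]]' --delta_rot '[[0,0,-2],[0,0,-4],[0,0,-6],[0,0,-8],[0,0,-10],[0,0,-12],[0,0,-14],[0,0,-16]]'

```text
clock: 16.9
eef_pos: [0.44, 0.0888, 0.166]
tool_rot: [0.642, 0.767, 0.001, 0.001]
ft_force: [1.5, -1.5, -0.1]
grip_width: 0.0686
```

```bash
python3 look.py w11;python3 - <<'E'
from h import *
go([.524,.258,.14])
E
```

```text
t 16.9 pos [0.44   0.0888 0.166 ] grip 0.0686 F [ 1.5 -1.5 -0.1]
toolx [-0.176  0.984 -0.   ] tooly [0.984 0.176 0.003] toolz [ 0.003  0.    -1.   ]
q [ 0.199  0.195 -0.277  1.096 -0.     0.022]
offcut [504.7 252.9  36.7  34.5 -79.5] ztop 0.053 1185 [433. 299.]
t 16.95 pos [0.4427 0.0956 0.1664] grip 0.068 F [3.3 4.9 0.8]
toolx [-0.184  0.983  0.006] tooly [0.983 0.184 0.008] toolz [ 0.007  0.007 -1.   ]
shift tool [0.1444 0.1096 0.028 ]
```

>>> jog_arm --jaw '[0.2,0.2,0.2,0.2,0.2,0.2,0.2,0.2]' --linear '[[0.03,0.022,0],[0.06,0.045,0],[0.09,0.068,0],[0.12,0.09,0.01],[0.142,0.107,0.02],[0.142,0.107,0.025],[0.142,0.107,0.025],[0.142,0.107,0.025]]' --delta_rot '[[0,0,0],[0,0,0],[0,0,0],[0,0,0],[0,0,0],[0,0,0],[0,0,0],[0,0,0]]'

```text
clock: 17.62
eef_pos: [0.5204, 0.2446, 0.1396]
tool_rot: [0.643, 0.766, -0.0, 0.0]
ft_force: [-0.6, 0.3, -0.1]
grip_width: 0.0683
```

```bash
python3 look.py w12;python3 - <<'E'
from h import *
go([.524,.258,.042])
E
```

```text
t 17.62 pos [0.5204 0.2446 0.1396] grip 0.0683 F [-0.6  0.3 -0.1]
toolx [-0.174  0.985 -0.   ] tooly [ 0.985  0.174 -0.   ] toolz [-0.    -0.001 -1.   ]
q [ 0.44   0.454  0.022  1.14  -0.     0.265]
offcut [524.7 257.8  74.   35.8   9.8] ztop 0.054 3806 [297. 228.]
t 17.67 pos [0.5206 0.2443 0.1401] grip 0.0682 F [-0.  -0.6  0.5]
toolx [-0.173  0.985 -0.   ] tooly [0.985 0.173 0.   ] toolz [ 0. -0. -1.]
shift tool [0.013  0.0057 0.0981]
```

>>> jog_arm --jaw '[0.2,0.2,0.2,0.2,0.2,0.2,0.7,0.7]' --linear '[[0.013,0.006,0.01],[0.013,0.006,0.04],[0.013,0.006,0.07],[0.013,0.006,0.09],[0.013,0.006,0.098],[0.013,0.006,0.098],[0.013,0.006,0.098],[0.013,0.006,0.098]]' --delta_rot '[[0,0,0],[0,0,0],[0,0,0],[0,0,0],[0,0,0],[0,0,0],[0,0,0],[0,0,0]]'

```text
clock: 18.33
eef_pos: [0.526, 0.2592, 0.0436]
tool_rot: [0.643, 0.766, 0.002, 0.001]
ft_force: [0.0, -0.2, 0.6]
grip_width: 0.0453
```

>>> jog_arm --jaw '[0.7,0.7,0.7,0.7,0.7,0.7,0.7,0.7]' --linear '[[0,0,0],[0,0,0],[0,0,0],[0,0,-0.03],[0,0,-0.07],[0,0,-0.11],[0,0,-0.12],[0,0,-0.12]]' --delta_rot '[[0,0,0],[0,0,0],[0,0,0],[0,0,0],[0,0,0],[0,0,0],[0,0,0],[0,0,0]]'

```text
clock: 19.0
eef_pos: [0.5273, 0.2605, 0.1667]
tool_rot: [0.643, 0.766, 0.005, 0.002]
ft_force: [0.7, 0.7, -0.7]
grip_width: 0.0365
```

Run:
```python
from h import *
go([.42,0,.16])
```

```text
t 19.0 pos [0.5273 0.2605 0.1667] grip 0.0365 F [ 0.7  0.7 -0.7]
toolx [-0.174  0.985  0.003] tooly [0.985 0.174 0.01 ] toolz [ 0.009  0.005 -1.   ]
shift tool [-0.2379 -0.151   0.0045]
```

>>> jog_arm --jaw '[0.7,0.7,0.7,0.7,0.7,0.7,0.7,0.7]' --linear '[[-0.03,-0.025,0],[-0.06,-0.05,0],[-0.09,-0.075,0],[-0.12,-0.095,0],[-0.15,-0.11,0],[-0.19,-0.125,0],[-0.23,-0.135,0],[-0.27,-0.14,0]]' --delta_rot '[[0,0,2],[0,0,4],[0,0,6],[0,0,8],[0,0,10],[0,0,12],[0,0,14],[0,0,16]]'

```text
clock: 19.67
eef_pos: [0.4305, -0.0325, 0.1597]
tool_rot: [0.743, 0.669, -0.001, -0.001]
ft_force: [1.2, 0.6, -0.4]
grip_width: 0.0364
```

Run:
```python
from h import *
bot.camera("scene")
go([.489,-.352,.16])
```

```text
t 19.72 pos [ 0.4316 -0.0399  0.1599] grip 0.0363 F [ 1.3 -5.4 -1.2]
toolx [ 0.116  0.993 -0.007] tooly [ 0.993 -0.116 -0.002] toolz [-0.002 -0.006 -1.   ]
shift tool [-0.3033  0.0931  0.0018]
```

>>> jog_arm --jaw '[0.7,0.7,0.7,0.7,0.7,0.7,0.7,0.7]' --linear '[[-0.038,0.012,0],[-0.076,0.023,0],[-0.114,0.035,0],[-0.152,0.047,0],[-0.19,0.058,0],[-0.228,0.07,0],[-0.266,0.082,0],[-0.3,0.092,0]]' --delta_rot '[[0,0,0],[0,0,0],[0,0,0],[0,0,0],[0,0,0],[0,0,0],[0,0,0],[0,0,0]]'

```text
clock: 20.38
eef_pos: [0.493, -0.3409, 0.1591]
tool_rot: [0.743, 0.669, -0.0, -0.001]
ft_force: [0.8, -0.1, -0.5]
grip_width: 0.0365
```

Run:
```python
from h import *
shot("wrist","w13")
go([.489,-.35,.042])
```

```text
t 20.43 pos [ 0.494  -0.3475  0.1587] grip 0.0366 F [ 4.6 -6.2 -0.8]
toolx [ 0.11   0.994 -0.005] tooly [ 0.994 -0.11   0.   ] toolz [-0.    -0.005 -1.   ]
shift tool [-0.0025 -0.0047  0.1167]
```

View pics/w13.png

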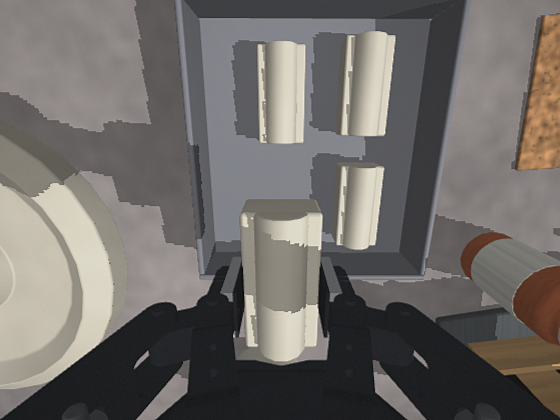

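>>> jog_arm --jaw '[0.7,0.7,0.7,0.7,0.7,0.7,0.3,0.3]' --linear '[[0.002,-0.004,0.01],[0.002,-0.004,0.04],[0.002,-0.004,0.08],[0.002,-0.004,0.11],[0.002,-0.004,0.116],[0.002,-0.004,0.116],[0.002,-0.004,0.116],[0.002,-0.004,0.116]]' --delta_rot '[[0,0,0],[0,0,0],[0,0,0],[0,0,0],[0,0,0],[0,0,0],[0,0,0],[0,0,0]]'

```text
clock: 21.1
eef_pos: [0.4915, -0.3376, 0.0475]
tool_rot: [0.743, 0.669, 0.0, 0.002]
ft_force: [0.5, -0.7, 0.4]
grip_width: 0.0587
```

>>> jog_arm --jaw '[0.3,0.3,0.3,0.3,0.3,0.3,0.0,0.0]' --linear '[[0,0,0],[0,0,-0.03],[0,0,-0.07],[0,0,-0.11],[0,0,-0.15],[0,-0.03,-0.17],[0.03,-0.06,-0.17],[0.07,-0.06,-0.17]]' --delta_rot '[[0,0,0],[0,0,0],[0,0,0],[0,0,0],[0,0,0],[0,0,0],[0,0,0],[0,0,0]]'

```text
clock: 21.77
eef_pos: [0.4347, -0.2628, 0.2193]
tool_rot: [0.745, 0.667, 0.0, 0.003]
ft_force: [-0.6, 0.4, -1.6]
grip_width: 0.0812
```

Run:
```python
from h import *
shot("wrist","w14")
c,p,d=shot("scene","s1"); P=cloud(c,d); H=hsv(p); X,Y,Z=P[...,0],P[...,1],P[...,2]; s,v=H[...,1],H[...,2]
m=(Z>.122)&(Z<.14)&(s<60)&(v>150)&(X<.7)&(X>.3)
nn,l,stt,ce=cv2.connectedComponentsWithStats(m.astype(np.uint8))
for k in range(1,nn):
    if stt[k,4]>60: q=P[l==k]; (a,b),r=cv2.minEnclosingCircle((q[:,:2]*1000).astype(np.float32)); print("lid",round(a),round(b),round(r),ce[k].round())
go([.575,-.132,.25])
```

```text
lid 563 115 27 [302. 218.]
lid 574 -131 27 [229. 268.]
t 21.87 pos [ 0.4371 -0.2572  0.2183] grip 0.0858 F [-0.4 -0.9 -0.1]
toolx [0.101 0.995 0.   ] tooly [ 0.995 -0.101  0.004] toolz [ 0.004 -0.    -1.   ]
shift tool [ 0.1385  0.1247 -0.0312]
```

View pics/w14.png

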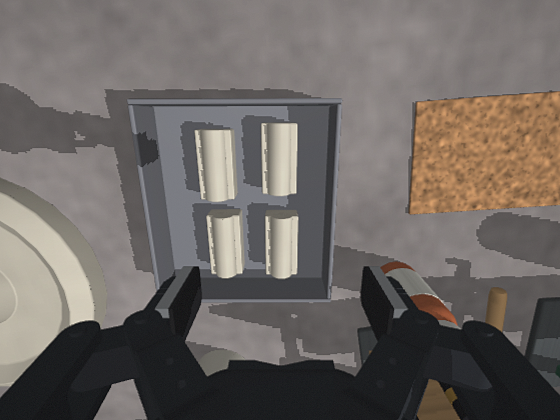

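View pics/s1.png

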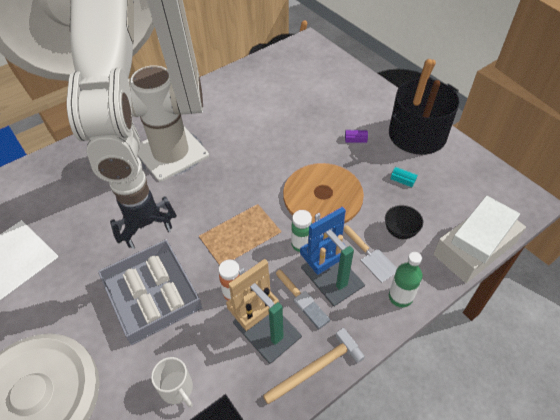

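All four offcuts are in the pan and the board is bare. Next is the red-brown jar, the one with its lid at scene pixel (229,268), in front of the pale caddy.

>>> jog_arm --jaw '[0,0,0,0,0,0,0,0]' --linear '[[0.03,0,-0.02],[0.06,0.03,-0.03],[0.1,0.06,-0.03],[0.137,0.09,-0.03],[0.137,0.124,-0.02],[0.137,0.124,0],[0.137,0.124,0.02],[0.137,0.124,0.02]]' --delta_rot '[[0,0,0],[0,0,0],[0,0,0],[0,0,0],[0,0,0],[0,0,0],[0,0,0],[0,0,0]]'

```text
clock: 22.53
eef_pos: [0.5744, -0.1366, 0.1921]
tool_rot: [0.743, 0.67, -0.002, -0.002]
ft_force: [-0.8, -0.3, -0.7]
grip_width: 0.0852
```

```bash
cat > jar.py <<'E'
from h import *
import sys
c,p,d=shot("wrist",sys.argv[1]); P=cloud(c,d); H=hsv(p); X,Y,Z=P[...,0],P[...,1],P[...,2]; s,v=H[...,1],H[...,2]
m=(Z>.12)&(Z<.14)&(s<60)&(v>120)&(X<.7)&(X>.3)
nn,l,stt,ce=cv2.connectedComponentsWithStats(m.astype(np.uint8))
for k in range(1,nn):
    if stt[k,4]>200: q=P[l==k]; (a,b),r=cv2.minEnclosingCircle((q[:,:2]*1000).astype(np.float32)); print("lid",round(a),round(b),round(r),ce[k].round())
E
python3 jar.py w15
python3 - <<'E'
from h import *
go([.575,-.132,.095])
E
```

```text
lid 576 -130 26 [291. 237.]
t 22.58 pos [ 0.5744 -0.1372  0.1942] grip 0.0855 F [ 0.4 -0.2  0.7]
toolx [0.104 0.995 0.   ] tooly [ 0.995 -0.104 -0.003] toolz [-0.003  0.001 -1.   ]
shift tool [0.0052 0.0004 0.0992]
```

View pics/w15.png

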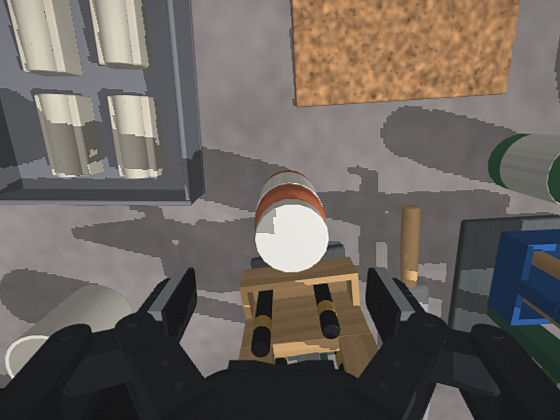

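>>> jog_arm --jaw '[0,0,0,0,0,0,0.5,0.5]' --linear '[[0.006,0,0],[0.006,0,0.02],[0.006,0,0.05],[0.006,0,0.08],[0.006,0,0.094],[0.006,0,0.094],[0.006,0,0.094],[0.006,0,0.094]]' --delta_rot '[[0,0,0],[0,0,0],[0,0,0],[0,0,0],[0,0,0],[0,0,0],[0,0,0],[0,0,0]]'

```text
clock: 23.25
eef_pos: [0.5775, -0.1322, 0.1043]
tool_rot: [0.743, 0.669, 0.001, 0.002]
ft_force: [0.1, 0.1, 1.1]
grip_width: 0.0644
```

>>> jog_arm --jaw '[0.5,0.5,0.5,0.5,0.5,0.5,0.5,0.5]' --linear '[[0,0,0],[0,0,0],[0,0,-0.02],[0,0,-0.04],[0,-0.04,-0.04],[0.03,-0.08,-0.04],[0.06,-0.12,-0.04],[0.075,-0.14,-0.04]]' --delta_rot '[[0,0,0],[0,0,0],[0,0,0],[0,0,0],[0,0,0],[0,0,0],[0,0,0],[0,0,0]]'

```text
clock: 23.92
eef_pos: [0.4433, -0.042, 0.1422]
tool_rot: [0.744, 0.668, 0.001, 0.001]
ft_force: [1.2, 1.2, -2.2]
grip_width: 0.0546
```

Run:
```python
from h import *
shot("side","d1")
go([.424,-.058,.106])
```

```text
t 23.97 pos [ 0.4333 -0.0372  0.14  ] grip 0.0549 F [-11.3   5.1  -4.7]
toolx [0.102 0.995 0.004] tooly [ 0.995 -0.102 -0.012] toolz [-0.012  0.006 -1.   ]
shift tool [-0.0218 -0.0067  0.034 ]
```

View pics/d1.png

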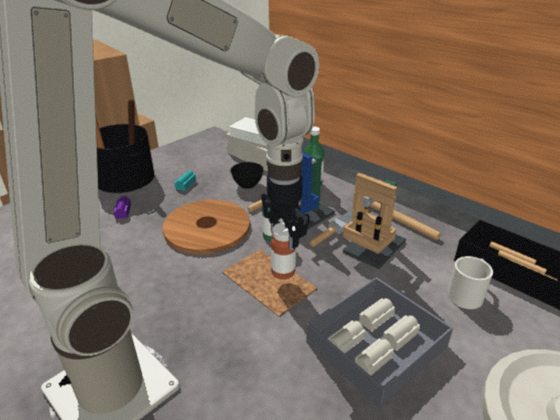

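>>> jog_arm --jaw '[0.5,0.5,0.5,0.5,0.5,0.5,0.5,0.5]' --linear '[[-0.022,0,0],[-0.022,0,0],[-0.022,0,0],[-0.022,0,0.01],[-0.022,0,0.02],[-0.022,0,0.02],[-0.022,0,0.02],[-0.022,0,0.02]]' --delta_rot '[[0,0,0],[0,0,0],[0,0,0],[0,0,0],[0,0,0],[0,0,0],[0,0,0],[0,0,0]]'

```text
clock: 24.63
eef_pos: [0.4427, -0.0643, 0.1218]
tool_rot: [0.743, 0.669, 0.0, 0.0]
ft_force: [-0.3, 0.6, -1.8]
grip_width: 0.0547
```

Run:
```python
from h import *
go([.424,-.058,.108])
```

```text
t 24.63 pos [ 0.4427 -0.0643  0.1218] grip 0.0547 F [-0.3  0.6 -1.8]
toolx [0.105 0.995 0.   ] tooly [ 0.995 -0.105  0.001] toolz [ 0.001 -0.    -1.   ]
shift tool [ 0.0044 -0.0193  0.0138]
```

>>> jog_arm --jaw '[0.5,0.5,0.5,0.5,0.5,0.5,0.5,0.5]' --linear '[[0.004,-0.018,0],[0.004,-0.018,0.004],[0.004,-0.018,0.008],[0.004,-0.018,0.01],[0.004,-0.018,0.012],[0.004,-0.018,0.0135],[0.004,-0.018,0.0135],[0.004,-0.018,0.0135]]' --delta_rot '[[0,0,0],[0,0,0],[0,0,0],[0,0,0],[0,0,0],[0,0,0],[0,0,0],[0,0,0]]'

```text
clock: 25.3
eef_pos: [0.4261, -0.0586, 0.109]
tool_rot: [0.743, 0.669, 0.001, 0.001]
ft_force: [-1.8, 1.8, 5.5]
grip_width: 0.0545
```

Run:
```python
from h import *
shot("side","d2")
go([.424,-.058,.108])
```

```text
t 25.35 pos [ 0.4261 -0.0587  0.109 ] grip 0.055 F [-0.3  0.9  4.5]
toolx [ 0.105  0.995 -0.   ] tooly [ 0.995 -0.105  0.003] toolz [ 0.003 -0.    -1.   ]
shift tool [ 0.0004 -0.0022  0.001 ]
```

View pics/d2.png

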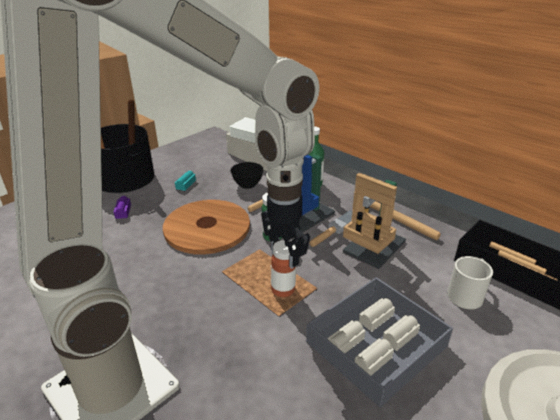

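The side view shows the jar standing on the mat at (283,275), with about 5 N of contact. I release it.

>>> jog_arm --jaw '[0,0,0,0,0,0,0,0]' --linear '[[0,0,0],[0,0,0],[0,0,0],[0,0,-0.02],[0,0,-0.05],[0,0,-0.08],[0,0,-0.11],[0,0,-0.12]]' --delta_rot '[[0,0,0],[0,0,0],[0,0,0],[0,0,0],[0,0,0],[0,0,0],[0,0,0],[0,0,0]]'

```text
clock: 26.02
eef_pos: [0.4268, -0.0588, 0.2321]
tool_rot: [0.743, 0.669, 0.002, 0.003]
ft_force: [0.3, -0.4, 0.1]
grip_width: 0.0851
```

```bash
python3 jar.py w16
python3 - <<'E'
from h import *
go([.563,.114,.20])
E
```

```text
lid 424 -57 26 [284. 215.]
lid 556 116 24 [481. 322.]
t 26.07 pos [ 0.4272 -0.0588  0.2325] grip 0.0852 F [ 1.2 -0.1  0.8]
toolx [ 0.105  0.995 -0.   ] tooly [ 0.994 -0.105  0.009] toolz [ 0.008 -0.001 -1.   ]
shift tool [0.1861 0.1167 0.0334]
```

>>> jog_arm --jaw '[0,0,0,0,0,0,0,0]' --linear '[[0.03,0.02,0],[0.06,0.04,0],[0.1,0.06,0],[0.13,0.08,0],[0.16,0.1,0.01],[0.186,0.117,0.03],[0.186,0.117,0.03],[0.186,0.117,0.03]]' --delta_rot '[[0,0,0],[0,0,0],[0,0,0],[0,0,0],[0,0,0],[0,0,0],[0,0,0],[0,0,0]]'

```text
clock: 26.73
eef_pos: [0.5593, 0.1153, 0.1942]
tool_rot: [0.742, 0.67, -0.003, -0.002]
ft_force: [-0.9, -0.6, 0.3]
grip_width: 0.0853
```

```bash
python3 jar.py w17
python3 - <<'E'
from h import *
go([.563,.114,.10])
E
```

```text
lid 430 -44 22 [ 9. 61.]
lid 563 115 26 [282. 241.]
t 26.78 pos [0.5593 0.1144 0.1957] grip 0.0855 F [-0.5 -0.6 -0.4]
toolx [ 0.104  0.995 -0.002] tooly [ 0.995 -0.104 -0.004] toolz [-0.004 -0.001 -1.   ]
shift tool [0.0002 0.0041 0.0957]
```

View pics/w17.png

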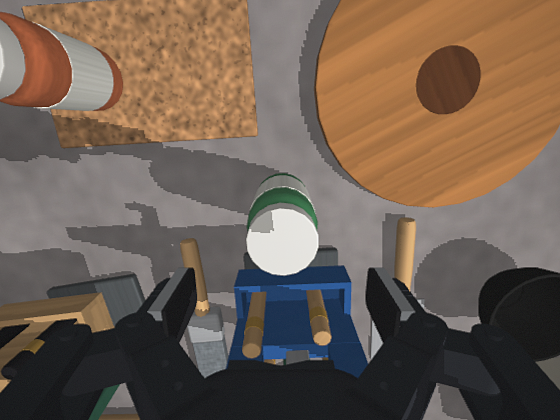

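>>> jog_arm --jaw '[0,0,0,0,0,0,0.5,0.5]' --linear '[[0.001,0.004,0],[0.001,0.004,0.02],[0.001,0.004,0.05],[0.001,0.004,0.08],[0.001,0.004,0.093],[0.001,0.004,0.093],[0.001,0.004,0.093],[0.001,0.004,0.093]]' --delta_rot '[[0,0,0],[0,0,0],[0,0,0],[0,0,0],[0,0,0],[0,0,0],[0,0,0],[0,0,0]]'

```text
clock: 27.45
eef_pos: [0.5657, 0.1144, 0.107]
tool_rot: [0.744, 0.669, 0.002, 0.001]
ft_force: [-0.2, -0.8, -0.2]
grip_width: 0.0639
```

>>> jog_arm --jaw '[0.5,0.5,0.5,0.5,0.5,0.5,0.5,0.5]' --linear '[[0,0,0],[0,0,0],[0,0,-0.02],[0,0,-0.04],[0,-0.04,-0.04],[-0.03,-0.08,-0.04],[-0.06,-0.12,-0.04],[-0.06,-0.12,-0.04]]' --delta_rot '[[0,0,0],[0,0,0],[0,0,0],[0,0,0],[0,0,0],[0,0,0],[0,0,0],[0,0,0]]'

```text
clock: 28.12
eef_pos: [0.433, 0.0659, 0.1447]
tool_rot: [0.743, 0.669, -0.002, -0.001]
ft_force: [-0.7, -0.7, -3.2]
grip_width: 0.0541
```

Run:
```python
from h import *
go([.424,.048,.12])
```

```text
t 28.12 pos [0.433  0.0659 0.1447] grip 0.0541 F [-0.7 -0.7 -3.2]
toolx [ 0.105  0.994 -0.002] tooly [ 0.994 -0.105 -0.005] toolz [-0.005 -0.002 -1.   ]
shift tool [-0.0187 -0.0069  0.0248]
```

>>> jog_arm --jaw '[0.5,0.5,0.5,0.5,0.5,0.5,0.5,0.5]' --linear '[[-0.018,-0.006,0],[-0.018,-0.006,0.01],[-0.018,-0.006,0.02],[-0.018,-0.006,0.025],[-0.018,-0.006,0.03],[-0.018,-0.006,0.033],[-0.018,-0.006,0.036],[-0.018,-0.006,0.036]]' --delta_rot '[[0,0,0],[0,0,0],[0,0,0],[0,0,0],[0,0,0],[0,0,0],[0,0,0],[0,0,0]]'

```text
clock: 28.78
eef_pos: [0.4333, 0.0505, 0.1123]
tool_rot: [0.743, 0.669, 0.002, 0.002]
ft_force: [-3.4, -0.8, 19.8]
grip_width: 0.0542
```

Run:
```python
from h import *
bot.camera("side")
go([.424,.048,.108])
```

```text
t 28.83 pos [0.4332 0.0505 0.1123] grip 0.0538 F [-4.9 -1.6 19.6]
toolx [0.104 0.995 0.   ] tooly [ 0.995 -0.104  0.006] toolz [ 0.006 -0.001 -1.   ]
shift tool [-0.0035 -0.0089  0.0043]
```

>>> jog_arm --jaw '[0.5,0.5,0,0,0,0,0,0]' --linear '[[0,0,-0.003],[0,0,-0.003],[0,0,-0.003],[0,0,-0.003],[0,0,-0.003],[0,0,-0.03],[0,0,-0.07],[0,0,-0.11]]' --delta_rot '[[0,0,0],[0,0,0],[0,0,0],[0,0,0],[0,0,0],[0,0,0],[0,0,0],[0,0,0]]'

```text
clock: 29.5
eef_pos: [0.4297, 0.0504, 0.2188]
tool_rot: [0.743, 0.669, -0.002, -0.001]
ft_force: [0.2, 0.7, -0.1]
grip_width: 0.0856
```

```bash
python3 jar.py w18
python3 - <<'E'
from h import *
shot("side","d3");c,p,d=shot("scene","s2"); P=cloud(c,d); X,Y,Z=P[...,0],P[...,1],P[...,2]; H=hsv(p)
m=(Z>.20)&(Z<.24)&(X>.6)&(X<.75)&(abs(Y)<.25)
nn,l,stt,ce=cv2.connectedComponentsWithStats(m.astype(np.uint8))
for k in range(1,nn):
    if stt[k,4]>20: q=P[(l==k)&(Z>.223)]; print("bartop",rect(q[:,:2]),np.median(q[:,2]).round(3),ce[k].round())
go([.66,.115,.27])
E
```

```text
lid 429 51 26 [283. 224.]
lid 424 -57 26 [146. 232.]
bartop [659.1 115.1 103.7  17.   86.2] 0.23 [327. 220.]
bartop [ 669.3 -128.   104.2   16.2  -88.4] 0.23 [248. 276.]
t 29.65 pos [0.4335 0.0508 0.2221] grip 0.0852 F [-0.3 -0.1 -0.9]
toolx [0.104 0.995 0.002] tooly [ 0.994 -0.105  0.008] toolz [ 0.008  0.001 -1.   ]
shift tool [ 0.0876  0.2189 -0.0461]
```

View pics/d3.png

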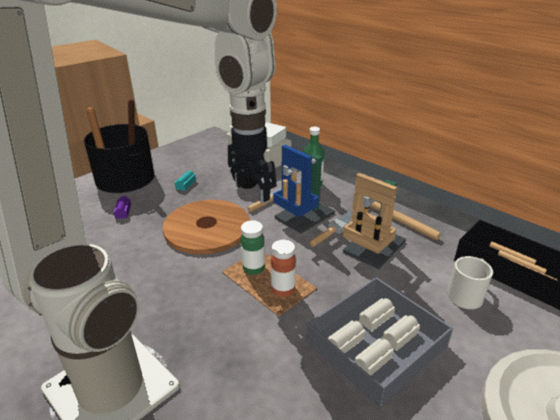

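View pics/s2.png

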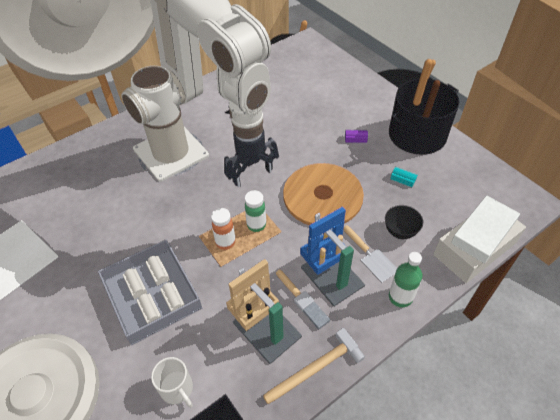

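Both jars stand on the mat, the green one at scene pixel (255,212) and the red one at (222,230). The blue caddy is next; its bar's top centre is at (659,115) mm.

>>> jog_arm --jaw '[0,0,0,0,0,0,0,0]' --linear '[[0,0,-0.03],[0.01,0.02,-0.06],[0.02,0.04,-0.08],[0.04,0.06,-0.08],[0.05,0.08,-0.08],[0.06,0.1,-0.08],[0.07,0.12,-0.08],[0.08,0.14,-0.08]]' --delta_rot '[[0,0,7],[0,0,14],[0,0,21],[0,0,28],[0,0,35],[0,0,42],[0,0,49],[0,0,56]]'

```text
clock: 30.32
eef_pos: [0.579, 0.1158, 0.2966]
tool_rot: [0.971, 0.239, -0.002, -0.0]
ft_force: [-0.4, 0.3, -0.2]
grip_width: 0.0856
```

>>> jog_arm --jaw '[0,0,0,0,0,0,0,0]' --linear '[[0,0,0],[0,0,0],[0,0,0],[0,0,0],[0,0,0],[0,0,0],[0,0,0],[0,0,0]]' --delta_rot '[[0,0,7],[0,0,14],[0,0,21],[0,0,28],[0,0,31],[0,0,31],[0,0,31],[0,0,31]]'

```text
clock: 30.98
eef_pos: [0.5783, 0.1154, 0.2977]
tool_rot: [1.0, -0.026, -0.001, 0.0]
ft_force: [-0.0, -0.7, 0.3]
grip_width: 0.0856
```

```bash
cat > bar.py <<'E'
from h import *
import sys
c,p,d=shot("wrist",sys.argv[1]); P=cloud(c,d); X,Y,Z=P[...,0],P[...,1],P[...,2]; H=hsv(p)
m=(Z>.221)&(Z<.24)&(X>.6)&(X<.75)&(abs(Y)<.25)
nn,l,stt,ce=cv2.connectedComponentsWithStats(m.astype(np.uint8))
for k in range(1,nn):
    if stt[k,4]>100: q=P[l==k]; print("bartop",rect(q[:,:2]),np.median(q[:,2]).round(3),ce[k].round())
E
python3 bar.py w19
python3 - <<'E'
from h import *
go([.659,.115,.29])
E
```

```text
bartop [659.6 121.8  92.4  14.5  87.1] 0.229 [395. 211.]
t 31.03 pos [0.5784 0.1154 0.298 ] grip 0.0853 F [ 0.6 -0.6 -0.1]
toolx [ 0.999 -0.051 -0.001] tooly [-0.051 -0.999  0.   ] toolz [-0.001 -0.    -1.   ]
shift tool [ 0.0806 -0.0038  0.0079]
```

View pics/w19.png

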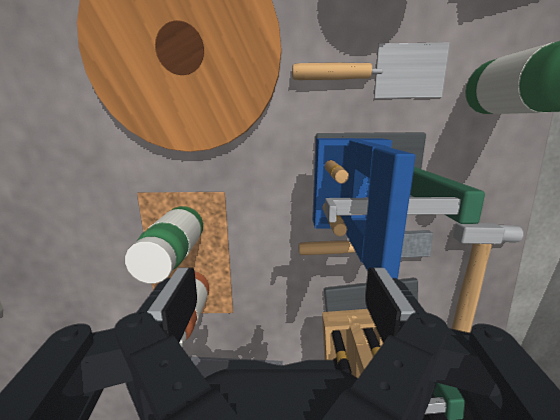

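>>> jog_arm --jaw '[0,0,0,0,0,0,0,0]' --linear '[[0.03,0,0],[0.06,-0.002,0],[0.081,-0.004,0],[0.081,-0.004,0],[0.081,-0.004,0],[0.081,-0.004,0.01],[0.081,-0.004,0.02],[0.081,-0.004,0.02]]' --delta_rot '[[0,0,0],[0,0,0],[0,0,0],[0,0,0],[0,0,0],[0,0,0],[0,0,0],[0,0,0]]'

```text
clock: 31.7
eef_pos: [0.658, 0.1151, 0.2772]
tool_rot: [1.0, -0.026, -0.002, 0.0]
ft_force: [-0.7, -0.2, -1.3]
grip_width: 0.0852
```

```bash
python3 bar.py w20
python3 - <<'E'
from h import *
go([.659,.115,.205])
E
```

```text
bartop [659.8 116.  103.8  14.   86.6] 0.229 [283. 235.]
t 31.75 pos [0.6582 0.1151 0.2783] grip 0.0849 F [0.6 0.4 0.7]
toolx [ 0.999 -0.052 -0.002] tooly [-0.052 -0.999  0.001] toolz [-0.002 -0.    -1.   ]
shift tool [0.001  0.0001 0.0733]
```

View pics/w20.png

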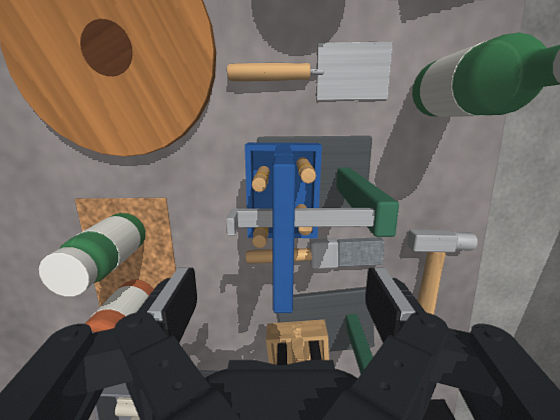

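>>> jog_arm --jaw '[0,0,0,0,0,0,0.4,0.6]' --linear '[[0.001,0,0.01],[0.001,0,0.03],[0.001,0,0.05],[0.001,0,0.065],[0.001,0,0.073],[0.001,0,0.073],[0.001,0,0.073],[0.001,0,0.073]]' --delta_rot '[[0,0,0],[0,0,0],[0,0,0],[0,0,0],[0,0,0],[0,0,0],[0,0,0],[0,0,0]]'

```text
clock: 32.42
eef_pos: [0.6601, 0.1155, 0.2088]
tool_rot: [1.0, -0.026, 0.0, -0.001]
ft_force: [0.4, 0.6, 12.5]
grip_width: 0.0638
```

>>> jog_arm --jaw '[0.8,1,1,1,1,1,1,1]' --linear '[[0,0,0],[0,0,0],[0,0,0],[0,0,0],[0,0,0],[0,0,0],[0,0,0],[0,0,0]]' --delta_rot '[[0,0,0],[0,0,0],[0,0,0],[0,0,0],[0,0,0],[0,0,0],[0,0,0],[0,0,0]]'

```text
clock: 33.08
eef_pos: [0.6606, 0.1152, 0.2066]
tool_rot: [1.0, -0.026, 0.0, -0.0]
ft_force: [-2.5, -0.5, 5.8]
grip_width: 0.0134
```

>>> jog_arm --jaw '[1,1,1,1,1,1,1,1]' --linear '[[0,0,-0.007],[0,0,-0.014],[0,0,-0.021],[0,0,-0.028],[0,0,-0.03],[0,0,-0.03],[0,0,-0.03],[0,0,-0.03]]' --delta_rot '[[0,0,0],[0,0,0],[0,0,0],[0,0,0],[0,0,0],[0,0,0],[0,0,0],[0,0,0]]'

```text
clock: 33.75
eef_pos: [0.6605, 0.1151, 0.2353]
tool_rot: [1.0, -0.026, -0.0, 0.0]
ft_force: [-0.6, 0.2, -2.5]
grip_width: 0.0134
```

Run:
```python
from h import *
shot("wrist","w21"); shot("side","d4"); st()
```

```text
t 33.85 pos [0.6604 0.1151 0.2352] grip 0.0134 F [ 0.3  0.8 -2.9]
toolx [ 0.999 -0.052 -0.001] tooly [-0.052 -0.999  0.   ] toolz [-0.001 -0.    -1.   ]
```

View pics/w21.png

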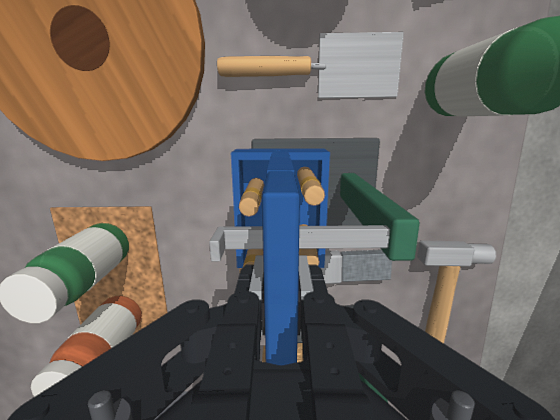

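View pics/d4.png

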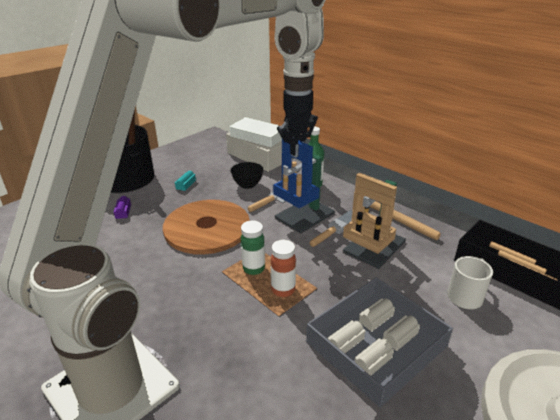

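The blue caddy hangs free in the grip: 29 mm of rise, -2.9 N, and its window clear of the hook. I now move it out along the stand's -x.

>>> jog_arm --jaw '[1,1,1,1,1,1,1,1]' --linear '[[-0.01,0,0],[-0.025,0,0],[-0.04,0,0],[-0.055,0,0],[-0.07,0,0],[-0.085,0,0],[-0.095,0,0],[-0.1,0,0]]' --delta_rot '[[0,0,0],[0,0,0],[0,0,0],[0,0,0],[0,0,0],[0,0,0],[0,0,0],[0,0,0]]'

```text
clock: 34.52
eef_pos: [0.5592, 0.1204, 0.2359]
tool_rot: [1.0, -0.026, -0.001, 0.0]
ft_force: [-0.1, -0.4, -2.9]
grip_width: 0.0132
```

Run:
```python
from h import *
shot("wrist","w22"); go([.412,.28,.24])
```

```text
t 34.57 pos [0.5591 0.1204 0.236 ] grip 0.0135 F [-1.6  0.8 -2.8]
toolx [ 0.999 -0.052 -0.001] tooly [-0.052 -0.999  0.   ] toolz [-0.001 -0.    -1.   ]
shift tool [-0.1552 -0.1517 -0.0038]
```

View pics/w22.png

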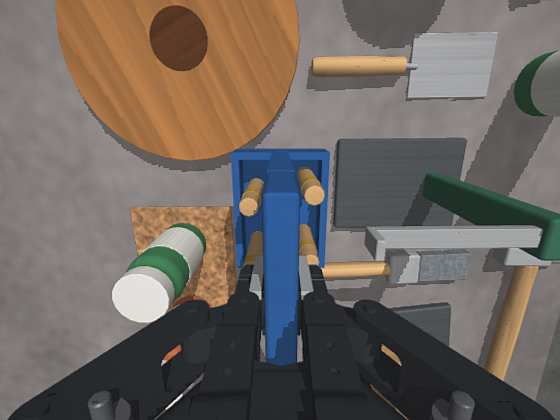

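>>> jog_arm --jaw '[1,1,1,1,1,1,1,1]' --linear '[[0,-0.02,-0.01],[-0.01,-0.05,-0.02],[-0.03,-0.08,-0.02],[-0.06,-0.11,-0.02],[-0.09,-0.135,-0.02],[-0.12,-0.15,-0.02],[-0.145,-0.152,-0.01],[-0.155,-0.152,0]]' --delta_rot '[[0,0,0],[0,0,0],[0,0,-1],[0,0,-2],[0,0,-3],[0,0,-3],[0,0,-3],[0,0,-3]]'

```text
clock: 35.23
eef_pos: [0.4116, 0.282, 0.2362]
tool_rot: [1.0, 0.002, -0.0, -0.001]
ft_force: [-0.3, -0.3, -3.1]
grip_width: 0.0137
```

Run:
```python
from h import *
bot.camera("scene"); go([.412,.28,.1646])
```

```text
t 35.28 pos [0.4098 0.2807 0.2338] grip 0.0132 F [-2.7 -1.6 -5. ]
toolx [ 1.     0.004 -0.005] tooly [ 0.004 -1.     0.002] toolz [-0.005 -0.002 -1.   ]
shift tool [0.0025 0.0006 0.0691]
```

>>> jog_arm --jaw '[1,1,1,1,1,1,1,1]' --linear '[[0.003,0.001,0.01],[0.003,0.001,0.025],[0.003,0.001,0.04],[0.003,0.001,0.05],[0.003,0.001,0.058],[0.003,0.001,0.062],[0.003,0.001,0.063],[0.003,0.001,0.063]]' --delta_rot '[[0,0,0],[0,0,0],[0,0,0],[0,0,0],[0,0,0],[0,0,0],[0,0,0],[0,0,0]]'

```text
clock: 35.95
eef_pos: [0.4175, 0.2792, 0.1728]
tool_rot: [1.0, -0.0, 0.0, -0.0]
ft_force: [0.5, -1.0, -3.6]
grip_width: 0.0131
```

Run:
```python
from h import *
shot("side","d5"); go([.412,.28,.1646])
```

```text
t 36.0 pos [0.4176 0.2794 0.1733] grip 0.0136 F [ 0.4 -0.2 -2.2]
toolx [ 1.    -0.     0.001] tooly [-0.    -1.    -0.001] toolz [ 0.001  0.001 -1.   ]
shift tool [-0.0056 -0.0006  0.0086]
```

View pics/d5.png

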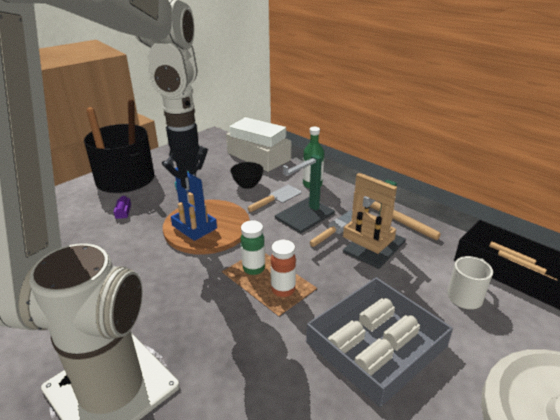

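Free hang reads -2.2 N. I correct 5 mm in x, then lower until contact.

>>> jog_arm --jaw '[1,1,1,1,1,1,1,1]' --linear '[[-0.006,0,0],[-0.006,0,0.002],[-0.006,0,0.004],[-0.006,0,0.006],[-0.006,0,0.0075],[-0.006,0,0.0085],[-0.006,0,0.009],[-0.006,0,0.009]]' --delta_rot '[[0,0,0],[0,0,0],[0,0,0],[0,0,0],[0,0,0],[0,0,0],[0,0,0],[0,0,0]]'

```text
clock: 36.67
eef_pos: [0.4109, 0.2792, 0.1647]
tool_rot: [1.0, 0.0, 0.0, -0.0]
ft_force: [-2.7, -2.0, 5.1]
grip_width: 0.0134
```

Run:
```python
from h import *
shot("wrist","w23"); st()
```

```text
t 36.72 pos [0.4109 0.2792 0.1647] grip 0.0132 F [-3.  -1.8  5.1]
toolx [1. 0. 0.] tooly [ 0. -1. -0.] toolz [ 0.  0. -1.]
```

>>> jog_arm --jaw '[0.8,0.6,0.5,0.5,0.5,0.5,0.5,0.5]' --linear '[[0,0,0],[0,0,0],[0,0,0],[0,0,0],[0,0,-0.01],[0,0,-0.03],[0,0,-0.06],[0,0,-0.09]]' --delta_rot '[[0,0,0],[0,0,0],[0,0,0],[0,0,0],[0,0,0],[0,0,0],[0,0,0],[0,0,0]]'

```text
clock: 37.38
eef_pos: [0.4104, 0.2789, 0.2547]
tool_rot: [1.0, 0.0, -0.001, 0.001]
ft_force: [2.0, -0.7, -0.0]
grip_width: 0.0424
```

>>> jog_arm --jaw '[0,0,0,0,0,0,0,0]' --linear '[[0,0,-0.03],[0.02,0,-0.05],[0.05,0.03,-0.05],[0.08,0.06,-0.05],[0.11,0.1,-0.05],[0.14,0.14,-0.05],[0.16,0.18,-0.05],[0.17,0.22,-0.05]]' --delta_rot '[[0,0,0],[0,0,0],[0,0,0],[0,0,0],[0,0,-1],[0,0,-1],[0,0,-1],[0,0,-1]]'

```text
clock: 38.05
eef_pos: [0.576, 0.0768, 0.304]
tool_rot: [1.0, 0.009, 0.001, -0.0]
ft_force: [0.5, 1.0, 0.5]
grip_width: 0.0859
```

Run:
```python
from h import *
shot("side","d6");c,p,d=shot("scene","s3"); P=cloud(c,d); X,Y,Z=P[...,0],P[...,1],P[...,2]; H=hsv(p)
m=(abs(Z-.188)<.008)&(H[...,0]>100)&(H[...,0]<120)&(H[...,1]>100)&(np.hypot(X-.46,Y-.28)<.13)
print(rect(P[m][:,:2]),m.sum())
go([.66,-.128,.29])
```

```text
[410.7 290.5  73.7  16.4 -89.4] 102
t 38.15 pos [0.5762 0.0723 0.3037] grip 0.0856 F [ 0.   0.6 -0.5]
toolx [1.    0.009 0.   ] tooly [ 0.009 -1.     0.002] toolz [ 0.001 -0.002 -1.   ]
shift tool [0.0819 0.2011 0.0142]
```

View pics/s3.png

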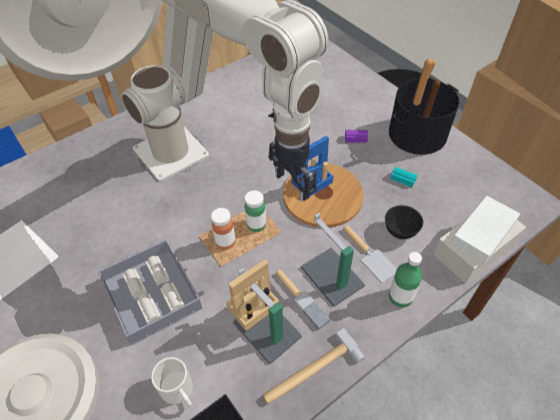

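The blue caddy stands upright on the board. Now the pale caddy.

>>> jog_arm --jaw '[0,0,0,0,0,0,0,0]' --linear '[[0.01,0.04,0],[0.02,0.08,0],[0.03,0.12,0],[0.05,0.15,0],[0.07,0.18,0],[0.09,0.2,0],[0.092,0.2,0.01],[0.092,0.2,0.01]]' --delta_rot '[[0,0,0],[0,0,0],[0,0,-1],[0,0,-1],[0,0,-1],[0,0,-1],[0,0,-1],[0,0,-1]]'

```text
clock: 38.82
eef_pos: [0.6701, -0.1209, 0.2906]
tool_rot: [1.0, 0.017, -0.002, -0.001]
ft_force: [-0.5, 0.1, -0.6]
grip_width: 0.0853
```

```bash
python3 bar.py w24
python3 - <<'E'
from h import *
go([.669,-.128,.206])
E
```

```text
bartop [ 669.9 -126.9  103.8   14.   -87.9] 0.229 [280. 238.]
t 38.87 pos [ 0.6693 -0.1197  0.2918] grip 0.0856 F [-0.2  0.1 -0.8]
toolx [ 0.999  0.035 -0.004] tooly [ 0.035 -0.999 -0.001] toolz [-0.004  0.001 -1.   ]
shift tool [-0.0002  0.0084  0.0858]
```

View pics/w24.png

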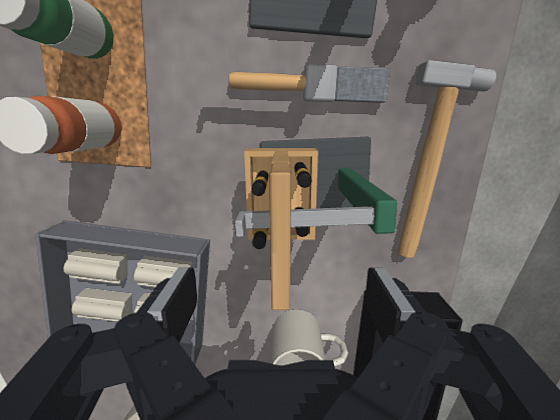

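>>> jog_arm --jaw '[0,0,0,0,0,0,0,0]' --linear '[[0.001,0.0075,0.01],[0.001,0.0075,0.03],[0.001,0.0075,0.05],[0.001,0.0075,0.065],[0.001,0.0075,0.075],[0.001,0.0075,0.08],[0.001,0.0075,0.084],[0.001,0.0075,0.084]]' --delta_rot '[[0,0,0],[0,0,0],[0,0,0],[0,0,0],[0,0,0],[0,0,0],[0,0,0],[0,0,0]]'

```text
clock: 39.53
eef_pos: [0.6709, -0.1272, 0.21]
tool_rot: [1.0, 0.018, 0.0, 0.0]
ft_force: [0.3, 0.8, -0.1]
grip_width: 0.0854
```

>>> jog_arm --jaw '[0.3,0.5,0.7,0.85,1,1,1,1]' --linear '[[0,0,0],[0,0,0],[0,0,0],[0,0,0],[0,0,0],[0,0,0],[0,0,0],[0,0,0]]' --delta_rot '[[0,0,0],[0,0,0],[0,0,0],[0,0,0],[0,0,0],[0,0,0],[0,0,0],[0,0,0]]'

```text
clock: 40.2
eef_pos: [0.671, -0.1278, 0.2103]
tool_rot: [1.0, 0.017, 0.0, 0.0]
ft_force: [-3.6, 0.3, 4.1]
grip_width: 0.0132
```

>>> jog_arm --jaw '[1,1,1,1,1,1,1,1]' --linear '[[0,0,0],[0,0,0],[0,0,-0.007],[0,0,-0.014],[0,0,-0.021],[0,0,-0.028],[0,0,-0.029],[0,0,-0.029]]' --delta_rot '[[0,0,0],[0,0,0],[0,0,0],[0,0,0],[0,0,0],[0,0,0],[0,0,0],[0,0,0]]'

```text
clock: 40.87
eef_pos: [0.6716, -0.1277, 0.2397]
tool_rot: [1.0, 0.017, 0.001, 0.0]
ft_force: [-0.3, 0.6, -4.3]
grip_width: 0.0135
```

Run:
```python
from h import *
shot("wrist","w25"); st()
```

```text
t 40.92 pos [ 0.6713 -0.1276  0.239 ] grip 0.0132 F [ 0.3  0.9 -4.1]
toolx [0.999 0.035 0.001] tooly [ 0.035 -0.999  0.   ] toolz [ 0.001 -0.    -1.   ]
```

View pics/w25.png

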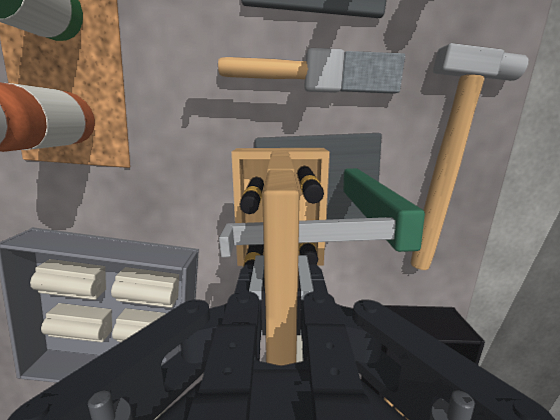

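>>> jog_arm --jaw '[1,1,1,1,1,1,1,1]' --linear '[[-0.01,0,0],[-0.025,0,0],[-0.04,0,0],[-0.055,0,0],[-0.07,0,0],[-0.085,0,0],[-0.1,0,0],[-0.11,0,0]]' --delta_rot '[[0,0,0],[0,0,0],[0,0,0],[0,0,0],[0,0,0],[0,0,0],[0,0,0],[0,0,0]]'

```text
clock: 41.58
eef_pos: [0.5594, -0.1314, 0.2385]
tool_rot: [1.0, 0.017, -0.001, -0.0]
ft_force: [-0.2, 0.1, -2.6]
grip_width: 0.0134
```

Run:
```python
from h import *
shot("wrist","w26"); go([.53,.20,.30])
```

```text
t 41.63 pos [ 0.5579 -0.1315  0.2387] grip 0.0131 F [-1.6 -0.1 -4.6]
toolx [ 0.999  0.034 -0.003] tooly [ 0.034 -0.999 -0.   ] toolz [-0.003  0.    -1.   ]
shift tool [-0.0167 -0.3323 -0.0612]
```

View pics/w26.png

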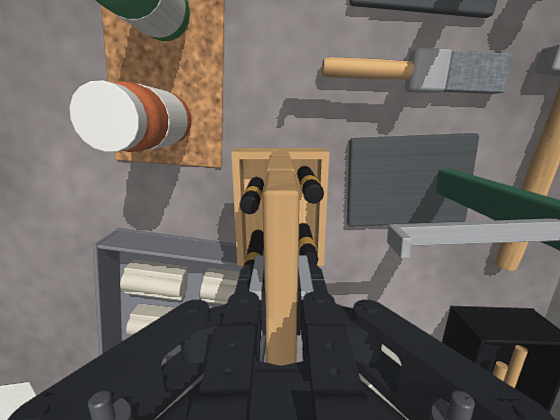

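>>> jog_arm --jaw '[1,1,1,1,1,1,1,1]' --linear '[[0,0,-0.02],[0,-0.02,-0.04],[0,-0.05,-0.06],[0,-0.085,-0.06],[-0.005,-0.12,-0.06],[-0.01,-0.155,-0.06],[-0.015,-0.19,-0.06],[-0.02,-0.225,-0.06]]' --delta_rot '[[0,0,0],[0,0,0],[0,0,1],[0,0,2],[0,0,2],[0,0,2],[0,0,2],[0,0,2]]'

```text
clock: 42.3
eef_pos: [0.5331, 0.0944, 0.2987]
tool_rot: [1.0, -0.0, 0.0, -0.0]
ft_force: [0.8, -0.3, -4.0]
grip_width: 0.0129
```

Run:
```python
from h import *
bot.camera("side"); go([.51,.28,.30])
```

```text
t 42.35 pos [0.5317 0.1014 0.2987] grip 0.0131 F [-0.7  6.5 -4.4]
toolx [ 1.     0.007 -0.001] tooly [ 0.007 -1.    -0.008] toolz [-0.001  0.008 -1.   ]
shift tool [-2.050e-02 -1.788e-01  1.000e-04]
```

>>> jog_arm --jaw '[1,1,1,1,1,1,1,1]' --linear '[[0,-0.03,0],[-0.005,-0.06,0],[-0.01,-0.09,0],[-0.015,-0.12,0],[-0.02,-0.145,0],[-0.021,-0.165,0],[-0.021,-0.175,0],[-0.021,-0.175,0]]' --delta_rot '[[0,0,0],[0,0,0],[0,0,0],[0,0,0],[0,0,0],[0,0,0],[0,0,0],[0,0,0]]'

```text
clock: 43.02
eef_pos: [0.5123, 0.2698, 0.2982]
tool_rot: [1.0, 0.002, -0.0, -0.0]
ft_force: [-0.2, -0.3, -3.8]
grip_width: 0.0133
```

Run:
```python
from h import *
shot("wrist","w27"); go([.51,.28,.1682])
```

```text
t 43.07 pos [0.5124 0.2681 0.2982] grip 0.0132 F [ 0.3 -1.  -3.9]
toolx [ 1.     0.002 -0.   ] tooly [ 0.002 -1.     0.001] toolz [-0.    -0.001 -1.   ]
shift tool [-0.0023 -0.012   0.13  ]
```

View pics/w27.png

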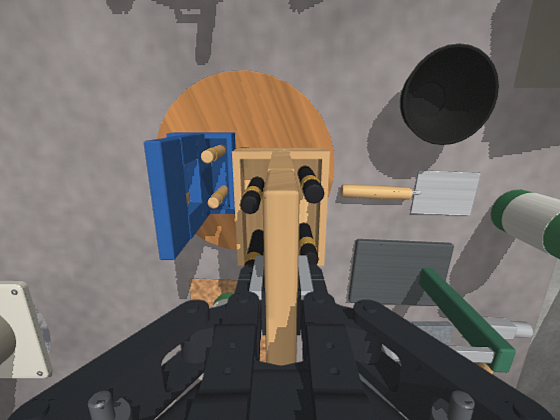

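>>> jog_arm --jaw '[1,1,1,1,1,1,1,1]' --linear '[[-0.002,-0.011,0],[-0.002,-0.011,0.02],[-0.002,-0.011,0.045],[-0.002,-0.011,0.07],[-0.002,-0.011,0.09],[-0.002,-0.011,0.105],[-0.002,-0.011,0.115],[-0.002,-0.011,0.12]]' --delta_rot '[[0,0,0],[0,0,0],[0,0,0],[0,0,0],[0,0,0],[0,0,0],[0,0,0],[0,0,0]]'

```text
clock: 43.73
eef_pos: [0.5099, 0.2774, 0.1772]
tool_rot: [1.0, -0.001, -0.001, 0.001]
ft_force: [-0.2, 0.0, -3.0]
grip_width: 0.0129
```

Run:
```python
from h import *
bot.camera("side"); go([.51,.28,.1682])
```

```text
t 43.78 pos [0.5099 0.2776 0.1771] grip 0.0135 F [-0.9 -0.2 -5. ]
toolx [ 1.    -0.001 -0.002] tooly [-0.001 -1.     0.001] toolz [-0.002 -0.001 -1.   ]
shift tool [ 0.0001 -0.0024  0.0089]
```

>>> jog_arm --jaw '[1,1,1,1,1,1,1,1]' --linear '[[0,-0.002,0],[0,-0.002,0.002],[0,-0.002,0.004],[0,-0.002,0.006],[0,-0.002,0.0075],[0,-0.002,0.0085],[0,-0.002,0.009],[0,-0.002,0.009]]' --delta_rot '[[0,0,0],[0,0,0],[0,0,0],[0,0,0],[0,0,0],[0,0,0],[0,0,0],[0,0,0]]'

```text
clock: 44.45
eef_pos: [0.5102, 0.2807, 0.1697]
tool_rot: [1.0, 0.0, -0.0, 0.0]
ft_force: [1.0, 0.2, -4.0]
grip_width: 0.0131
```

Run:
```python
from h import *
shot("side","d7"); st()
```

```text
t 44.5 pos [0.5103 0.2807 0.1698] grip 0.0133 F [ 0.1 -1.  -3.5]
toolx [ 1.  0. -0.] tooly [ 0. -1.  0.] toolz [-0. -0. -1.]
```

View pics/d7.png

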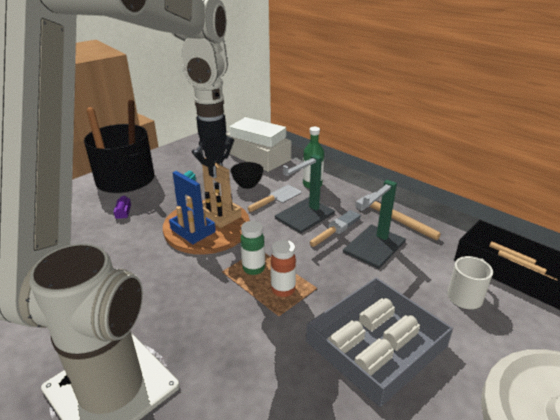

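Not in contact yet (-3.5 N), so I lower it 2 to 3 mm more.

>>> jog_arm --jaw '[1,1,1,1,1,1,1,1]' --linear '[[0,0,0.0005],[0,0,0.001],[0,0,0.0015],[0,0,0.002],[0,0,0.002],[0,0,0.002],[0,0,0.002],[0,0,0.002]]' --delta_rot '[[0,0,0],[0,0,0],[0,0,0],[0,0,0],[0,0,0],[0,0,0],[0,0,0],[0,0,0]]'

```text
clock: 45.17
eef_pos: [0.5104, 0.281, 0.1685]
tool_rot: [1.0, 0.0, 0.0, -0.0]
ft_force: [-1.2, 0.5, 2.8]
grip_width: 0.0134
```

Contact at +2.8 N. I release and rise.

>>> jog_arm --jaw '[0.8,0.6,0.5,0.5,0.5,0.5,0.5,0.5]' --linear '[[0,0,0],[0,0,0],[0,0,0],[0,0,0],[0,0,-0.01],[0,0,-0.03],[0,0,-0.06],[0,0,-0.09]]' --delta_rot '[[0,0,0],[0,0,0],[0,0,0],[0,0,0],[0,0,0],[0,0,0],[0,0,0],[0,0,0]]'

```text
clock: 45.83
eef_pos: [0.5098, 0.2803, 0.2586]
tool_rot: [1.0, -0.0, -0.001, 0.001]
ft_force: [0.3, -0.1, 1.3]
grip_width: 0.0432
```

>>> jog_arm --jaw '[0.5,0.5,0.5,0.5,0.5,0.5,0.5,0.5]' --linear '[[0,0,-0.03],[0,0,-0.06],[0,0.03,-0.07],[-0.01,0.07,-0.07],[-0.02,0.11,-0.07],[-0.03,0.15,-0.07],[-0.04,0.19,-0.07],[-0.04,0.22,-0.07]]' --delta_rot '[[0,0,0],[0,0,0],[0,0,0],[0,0,0],[0,0,0],[0,0,0],[0,0,0],[0,0,0]]'

```text
clock: 46.5
eef_pos: [0.4683, 0.0582, 0.3292]
tool_rot: [1.0, -0.0, 0.0, 0.0]
ft_force: [0.8, -0.8, 0.1]
grip_width: 0.0426
```

Run:
```python
from h import *
shot("side","d8"); shot("scene","s4"); c,p,d=shot("wrist","w28"); P=cloud(c,d); X,Y,Z=P[...,0],P[...,1],P[...,2]
m=(abs(Z-.188)<.006)&(np.hypot(X-.46,Y-.28)<.15)
nn,l,stt,ce=cv2.connectedComponentsWithStats(m.astype(np.uint8))
for k in range(1,nn):
    if stt[k,4]>100: q=P[l==k]; print("top",rect(q[:,:2]),np.median(q[:,2]).round(4),ce[k].round())
st()
```

```text
t 46.65 pos [0.4702 0.0588 0.3291] grip 0.0427 F [ 0.1  0.7 -0.9]
toolx [ 1.    -0.004  0.002] tooly [-0.004 -1.    -0.   ] toolz [ 0.002  0.    -1.   ]
```

View pics/s4.png

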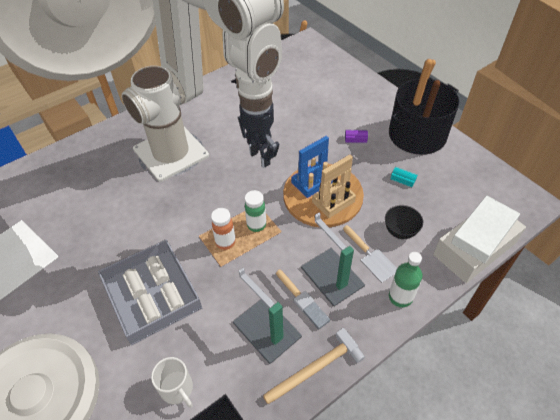

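View pics/d8.png

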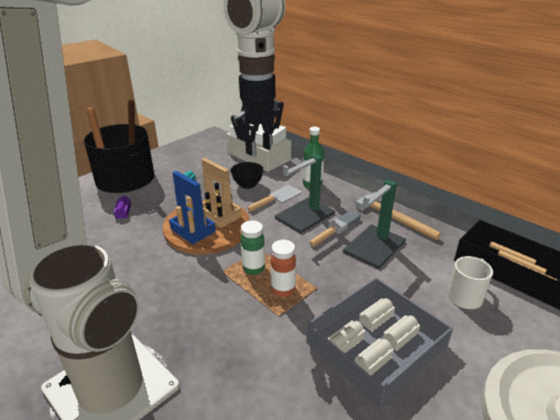

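View pics/w28.png

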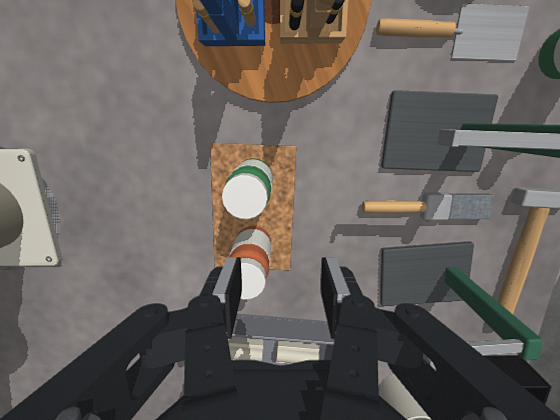

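The pan's front-left offcut looks changed. I zoom in.

Run:
```python
import cv2
from h import *
a=cv2.imread("pics/d8.png")[280:400,300:460]; b=cv2.imread("pics/s4.png")[235:345,95:205]
cv2.imwrite("pics/crop2.png",cv2.hconcat([cv2.resize(a,(400,300),interpolation=2),cv2.resize(b,(300,300),interpolation=2)]))
c,p,d=shot("side"); P=cloud(c,d)
X,Y,Z=P[...,0],P[...,1],P[...,2]
m=(X>.35)&(X<.54)&(Y>-.4)&(Y<-.22)&(Z>.015)
print(np.nanmax(Z[m]), np.nanpercentile(Z[m],[50,90,99]))
c,p,d=shot("scene"); P=cloud(c,d); X,Y,Z=P[...,0],P[...,1],P[...,2]
m=(Z>.17)&(np.hypot(X-.46,Y-.28)<.15)
nn,l,stt,ce=cv2.connectedComponentsWithStats((m&(Z>.183)).astype(np.uint8))
for k in range(1,nn):
    if stt[k,4]>20: q=P[l==k]; print("top",rect(q[:,:2]),np.median(q[:,2]).round(4),ce[k].round())
```

```text
0.05936622318655349 [0.03312322 0.04098856 0.05454421]
top [410.4 279.  107.8  18.9  89.8] 0.1877 [313. 144.]
top [511.1 280.5 106.8  19.3 -88.5] 0.1881 [337. 164.]
```

View pics/crop2.png

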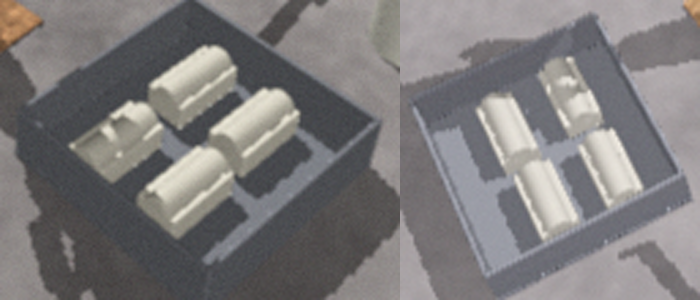

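The change is only the gripper's shadow; all four offcuts lie flat in the pan. The caddy tops read 188 mm, centred at (410,279) and (511,280), so both stand upright on the board. I hand in.

```bash
python3 -c "
from workcell import bot
print(bot.job_done()); print(bot.get_obs()['clock'])"
```

```text
the job is handed in; nothing more can be done
None
the job is handed in; nothing more can be done
```

The job is done and was handed in at about 47 s of the 210 s allowed; no verdict is reported.

- **Offcuts:** all four off-white offcuts went from the round board into the grey pan, each lowered in rather than dropped, and they lie flat there. I left the purple and turquoise look-alikes alone.
- **Jars:** both stand upright on the cork mat. The wrist camera puts their caps at about (429, 51) mm for the green jar and (424, -57) mm for the red-brown one.
- **Caddies:** only after that, I lifted each caddy about 29 mm, drew it off its hook and lowered it onto the board until it touched (about 3–5 N), then released it.

**Last checks:**
- Both caddy tops read 188 mm high, which is the 18 mm board plus the 170 mm caddy, so both stand upright.
- They are centred at (410, 279) and (511, 280) mm, with about 20 mm between the trays. Their outer corners are about 20 mm inside the board's edge.
- The gripper was clear of everything.

**Small disagreements:**
- When I set the green jar down, the wrist force reached about 20 N. I backed off 3 mm before letting go.
- The force sensor showed a brief 12.5 N during the descent onto the blue caddy.
- One offcut in the pan looked changed in the last side view, but the enlarged crop showed it was only the gripper's shadow.
- The last wrist view cut off the caddy tops, so the final caddy measurement comes from the scene camera.

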